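# Socket from the latched case onto the big ratchet

## Robot

A 6-joint arm with a two-finger parallel gripper is mounted at the origin on the work surface. World frame = base frame: x ahead of the robot, y to its left, z up, the work surface at z = 0. Lengths are in mm, angles in rad, forces in N, time in s.
With the tool pointing down it reaches from about 300 to 950 mm from the base axis. Payload 3.1 kg.
Tool frame: the origin (TCP) lies at the very end of the fingers, on their centre line; the grasp point (between the pads) lies 19 mm behind it (bot.grip_depth is the distance from the TCP to the grasp point, in mm); z points along the fingers, y is the line along which they close (so a half turn about z gives the same grasp; the last joint's range is limited). The gripper opens to 85 mm and grips with 20 to 120 N. Pads are 22 mm wide; open, the fingers measure 114 mm over their backs; the gripper's body (76 mm by 85 mm) begins 54 mm behind the grasp point. The pads swing forward as they close: fully open they stand 13 mm farther back than shut.
Start: joints at [-1.246, 0.308, 1.634, -0, 1.2, -0.07], TCP at [240.364, -576.938, 206.772] pointing down, gripper open.
Joint ranges: [-3.06, 3.06], [-0.79, 1.96], [0.05, 2.63], [-1.19, 4.34], [0.05, 2.64], [-2.94, 2.94]. Speed limits (rad/s): [2.79, 2.79, 3.14, 3.14, 3.14, 3.14].

## Interface

Orientations are given as a unit quaternion [x, y, z, w].
In Python, from rig import bot, vision gives the robot as it stands.
- The arm moves only by the tool servo_tool, never from a script. Its argument "motion" is a list of rows, each a list of 3 entries, a list of its own where there are three numbers: the shift along the tool's x, y, z in cm, then the turn, a rotation vector about the tool's x, y, z in degrees, then the opening, from 0 (shut) to 1 (fully open). A call has 1 to 5 rows; each row shifts and turns the commanded pose from where the row before left it, along the tool's axes as they then stand; what a row does not reach is not made up. A row lasts 1/12 s, in which the tool goes at most 41.7 mm and 7.16 degrees, less where a joint would pass 70% of its speed; a pose out of reach is approached as far as the arm can. A call with a gripper value outside its range is refused whole. The fingers move at their own pace and stop on an object; "squeeze" is the grip in N (left out, the last holds). Time passes only in rows, so rows that do not move let the fingers close. It gives the time, the measured TCP pose, the force, the opening and the grip force at its end, in the units of the state.
- bot.state(): the state, without advancing time (a new reading comes with each control period).
- vision.get_image(name): name is "scene" or "top" or "wrist"; returns (picture, depth): 400x640x3 uint8, red, green, blue; 400x640 float32, mm along the optical axis (not along the pixel's ray), 0 where there is no reading.
- vision.calibration(name): a dict with "fx", "fy", "cx", "cy" (pixels), "k1" (the pictures are not rectified: a ray, as slopes to the right and down, at radius r is drawn at 1 + k1 r^2 times it, then the intrinsics apply), "extrinsics" (4x4, takes a point from world to camera coordinates); the wrist camera has in their place "T_tool_cam" (4x4, takes a point from camera to tool coordinates, whose origin is the TCP and whose axes are the flange's). Camera axes: x right, y down, z forward; pixel columns grow to the right and rows downward; lengths in mm; the calibration is good to about 2 mm. A picture is of the moment at which its call begins: read the wrist's pose just before it. calibration takes no time and is no camera call.
- bot.finish_job(): hands the job in; it is judged then, once.
Trained networks look in the newest picture that a camera, given by its name, has taken for a name from the list of things; names that differ only in an ending like _2 or _b are one class to them, and where a whole thing is asked for, a point or a joint stands for the part that bears it (a point fixed in the world has none). Each returns a list of dicts, best first, with "conf" (0 to 1); they miss things now and then, are a little off and sometimes report something else, mostly with a low value. They report only what shows in the picture. A call takes as long as a camera call.
- vision.look_for(thing, camera): "point" ([x, y, z] in mm, in world coordinates, good to about 4 mm: the middle of the surface that is visible of it).
- vision.masks_of(thing, camera): "region" (400x640 bool, what is visible of it).
- vision.place_of(thing, camera): "point" ([x, y, z] in mm, in world coordinates, good to about 4 mm: a listed point, or the origin of a listed thing).
The state is a dict: "t": time; "q": joint angles; "joint_velocities": joint speeds; "tau": joint torques, N m; "position": TCP position; "ee_rot": TCP orientation; "contact_force": force on the tool from outside, world axes, zero at the start; "torque": the same for the moment, N m; "width": finger opening in mm; "gripper_force": force on a finger pad.
Only numpy, scipy, OpenCV 4.12 (cv2) and the standard library are available. Lean on these libraries where they do the work, as an engineer would, in place of code of your own. Each camera call takes 0.05 s, during which the arm holds its last target. There are 200 camera calls.

## Task

Get the big ratchet ready for use: on the grey steel socket case, lift the red lever of the draw latch past centre so that its hook drops free of the keeper, then swing the lid right back onto its stop and leave it open. Take out the tall socket with the orange band and push it squarely onto the ratchet's upturned square drive until the spring ball clicks and the socket sits fully home. Leave the ratchet lying flat where it is and the other two sockets on their posts, and do not disturb the bottle or the rust-brown ring.

Things in the scene. Friction and masses are not known exactly. Their poses are not given: they have to be found in the camera images.
- case: Grey steel socket case, fixed; 170 mm deep (x), 270 wide (y), 135 high shut (shell 105, lid 30), walls 4. Origin: centre of underside; -x face is the front with the latch at mid width; lid hinge line 85 mm behind the origin, 105 up. Inside, a blue rack top 27 mm above the bench has 18 mm square posts, 17 high, at x = -10, y = -80, 0, +80 mm, a socket on each.
- lid (a joint): Lid hinge, rad: 0 shut, grows as the front edge swings up and back, stop at 1.95. Springs in the hinge carry about half of the 0.6 kg lid: let go before 0.85 it falls shut, beyond 1.2 it swings back onto its stop by itself. It carries lever and hook; locked while latched. A bar handle (10 mm thick, 110 long along y) stands on top at mid depth, bar centre 30 mm above the lid.
- lid_edge (a point): Middle of the lid's front top edge; 170 mm in front of the hinge line and 30 mm above it when shut.
- latch (a joint): Latch lever, rad, relative to the lid: 0 shut (handle straight down in front of the case), 1.57 straight out, 3.0 stop (up). Needs up to 4 N at the grip until past centre at about 0.5, then eases; the hook slackens from 1.4 and drops off the keeper by itself at about 1.9 to 2.1. Light friction: it stays where it is left. Turning it on to 2.4 or more keeps the hook clear of the keeper.
- lever_pivot (a point): Pivot axis of the lever (along the case's y), on the lid: 27 mm in front of the case front and 118 mm above the bench when the lid is shut; 197 mm in front of the lid's hinge line and 13 mm above it.
- lever_grip (a point): Centre of its red cross bar, 11 mm thick, 46 long along y, flat ends, 55 mm from the pivot, 2 in front of its line (shut: 63 above the bench, 29 in front of the case). Pinched by its ends (about 30 N) it turns between the fingers, creeping a few mm. Lever 31 mm wide, ears at the pivot 40. The lid's top is 72 mm above the bar: lean the gripper's body 20 to 30 degrees away from the case.
- hook_bar (a point): Middle of the cross bar (19 mm long, 4.5 mm thick, along y) at the end of the wire hook that hangs from the lever inside its channel.
- keeper (a point): The point on the case front, 6 mm in front of it and 86 mm above the bench, where the hook's bar sits while latched, under a small shelf and behind its turned-down lip. The hook is free when its bar has dropped and swung out, 9 mm or more away from this point.
- tall_socket: Dark steel socket with an orange band round its top, 90 mm tall, 46 diameter, about 0.5 kg, on one of the three posts (varies). Origin: centre of its lower end; z up. The lower end has the square drive hole: 20.2 mm wide, 26 deep, sides along the socket's x and y (within 3 degrees of the case's), with a groove for the ball; it fits a drive in any quarter turn.
- wide_socket: Dark socket 60 mm tall, 54 mm diameter, no band, on another post. Origin: centre of its lower end.
- slim_socket: Dark socket 60 mm tall, 44 mm diameter, no band, on another post. Origin: centre of its lower end.
- ratchet: Heavy ratchet (1.7 kg), loose, lying flat with its square drive up. Origin: underside, on the drive's axis. Head 66 mm diameter, 32 thick; the handle runs along its -y for 405 mm. The drive is 19 mm square, sides along the ratchet's x and y, standing 24 mm up from a round shoulder 37 mm above the bench to a tip at 61; the top 4 mm are tapered.
- drive_seat (a point): Centre of the shoulder at the foot of the square drive, 37 mm above the bench: the socket's lower end rests here when fully home.
- ball (a joint): Spring ball in one side of the drive, 11 mm above the shoulder, m: 0 sprung out, up to 0.003 pressed in. The socket's end meets it about 12 mm before home; pushing past it takes 10 to 20 N; about 3 mm before home it springs out into the groove.
- bottle: Green capped bottle, 190 mm tall, 68 mm diameter, standing on the bench. Origin: centre of its underside. Leave alone.
- friction_ring: Rust-brown steel ring, 150 mm outside and 90 mm inside diameter, 12 mm thick, lying on the bench. Leave alone.

How it is judged (in metres and radians):
On the way, in this order (a step that is already met when the one before it is completed fails the run):
1. The lever has been lifted past centre and the hook has dropped free of the keeper, 9 mm or more from its seat (distance between hook_bar and keeper above 0.009 m), for 0.1 s.
2. The lid is swung back onto its stop (value of joint lid above 1.85 rad), for 0.2 s.
3. The tall socket is lifted off its post (z of tall_socket in the frame of case above 0.06 m), for 0.1 s.
4. The tall socket sits fully home on the drive with the ball sprung out in its groove (z of tall_socket in the frame of drive_seat between -0.003 and 0.002 m and horizontal distance between tall_socket and drive_seat below 0.004 m and angle between the z axis of tall_socket and the z axis of ratchet, either way round below 0.06 rad and value of joint ball below 0.0006 m), for 0.2 s.
At the end, for the whole second after the job is handed in: The tall socket stands upright on the drive within 2 mm of home, ball sprung out, at rest; lid back on its stop (over 1.85 rad); ratchet flat, moved under 50 mm; the other sockets on their posts (moved under 15 mm); bottle and ring moved under 40 mm (z of tall_socket in the frame of drive_seat between -0.003 and 0.002 m and horizontal distance between tall_socket and drive_seat below 0.004 m and angle between tall_socket's own z axis and vertical below 0.06 rad and value of joint ball below 0.0006 m and linear speed of tall_socket below 0.02 m/s and value of joint lid above 1.85 rad and angle between ratchet's own z axis and vertical below 0.05 rad and height (world z) of ratchet below 0.008 m and distance of ratchet from where it was at the start of the episode below 0.05 m and distance of each of wide_socket, slim_socket from where it was at the start of the episode below 0.015 m and distance of each of bottle, friction_ring from where it was at the start of the episode below 0.04 m); the robot touches nothing.
It fails at once if Another socket was pulled off its post (distance of any of wide_socket, slim_socket from where it was at the start of the episode above 0.015 m).
It fails at once if The bottle or the rust-brown ring was knocked or shifted by more than 40 mm (distance of any of bottle, friction_ring from where it was at the start of the episode above 0.04 m or angle between bottle's own z axis and vertical above 0.5 rad).
It fails at once if The ratchet was shoved more than 50 mm or tipped up (distance of ratchet from where it was at the start of the episode above 0.05 m or angle between ratchet's own z axis and vertical above 0.2 rad).
It also fails if it takes over 64 s, if anything falls off the work surface, if the arm or the gripper's body presses on something with over 40 N, if the wrist force passes 120 N, or if a joint passes its speed limit or range.

## Working session

There is one attempt and no reset: what is moved stays moved. The work goes in short steps, Python scripts to look and compute and a tool call to move; the robot and the scene stay as the last step left them, time stands still between calls to the robot, and variables do not carry over. Pictures are saved under pics/ and viewed, at most 10 in all, crops included, and the job is handed in when it is done.

Besides the shell and the picture viewer there is one more tool, called after "Call:" by a JSON object that holds its "fn" and its "kwargs", one argument or row to a line. servo_tool: Moves the arm, as the interface text tells. Its arguments: {"type":"object","properties":{"motion":{"type":"array","items":{"type":"array"}},"squeeze":{"type":"number"}},"required":["motion"]}

```bash
ls; mkdir -p pics; cat > h.py <<'E'
import numpy as np, cv2
from rig import bot, vision
from scipy.spatial.transform import Rotation as R
def save(name,fn):
    im,d=vision.get_image(name); cv2.imwrite('pics/'+fn,im[:,:,::-1]); np.save('pics/'+fn+'.npy',d); return im,d
def cloud(name,d,pose=None):
    c=vision.calibration(name); v,u=np.mgrid[0:400,0:640]
    K=np.array([[c['fx'],0,c['cx']],[0,c['fy'],c['cy']],[0,0,1]])
    p=cv2.undistortPoints(np.stack([u,v],-1).reshape(-1,1,2).astype(float),K,np.array([c['k1'],0,0,0.]))[:,0]
    P=np.c_[p,np.ones(len(p))]*d.reshape(-1,1)
    if name=='wrist':
        T=c['T_tool_cam']; P=P@T[:3,:3].T+T[:3,3]
        s=pose; P=R.from_quat(s['ee_rot']).apply(P)+np.array(s['position'])
    else:
        E=np.linalg.inv(c['extrinsics']); P=P@E[:3,:3].T+E[:3,3]
    return P.reshape(400,640,3)
E
python3 - <<'E'
from h import *
np.set_printoptions(precision=1,suppress=True)
print(bot.state())
for cam in ['top','scene']:
    im,d=save(cam,cam+'1.png')
    for t in ['case','lever_pivot','lever_grip','keeper','hook_bar','lid_edge','ratchet','drive_seat','bottle','friction_ring','tall_socket']:
        r=vision.place_of(t,cam); print(cam,t,[(np.round(x['point'],1),round(x['conf'],2)) for x in r[:2]])
E
```

```text
pics
{'t': 0.0, 'q': array([-1.2,  0.3,  1.6,  0. ,  1.2, -0.1]), 'joint_velocities': array([ 0., -0.,  0.,  0.,  0.,  0.]), 'tau': array([  0. , -41.5, -27.7,   0. ,   0. ,   0. ]), 'position': array([ 240.1, -576.1,  205.5]), 'ee_rot': array([ 1. ,  0.2, -0. , -0. ]), 'contact_force': array([ 0.8, -1.4,  0.5]), 'torque': array([ 0., -0., -0.]), 'gripper_force': 0.0, 'width': 85.52657873988599}
top case [(array([600.2, 144.3,  -3.2]), 0.95)]
top lever_pivot [(array([491.5, 133.2, 114.2]), 0.59)]
top lever_grip [(array([489.2, 136.7,  64.1]), 0.45)]
top keeper [(array([508.5, 132.1,  85.2]), 0.62)]
top hook_bar [(array([511.8, 134.9,  86.4]), 0.46)]
top lid_edge [(array([512.2, 141.6, 134.1]), 0.93)]
top ratchet [(array([ 449.5, -254.2,    1.1]), 0.84), (array([ 667.7, -242.2,    3.9]), 0.29)]
top drive_seat [(array([ 453.1, -249.7,   37.4]), 0.75)]
top bottle [(array([ 665.6, -248.3,    0.9]), 0.79)]
top friction_ring [(array([433.4, 464.7,   1.4]), 0.62)]
top tall_socket [(array([433.3, 467. ,  -0.2]), 0.74)]
scene case [(array([603.8, 136.1,   2.9]), 0.61)]
scene lever_pivot [(array([484.4, 134.6, 113.5]), 0.62)]
scene lever_grip []
scene keeper [(array([509.3, 136.1,  86.2]), 0.62)]
scene hook_bar []
scene lid_edge [(array([519.8, 136.8, 131.3]), 0.86), (array([485.9, 136.7, 116.4]), 0.49)]
scene ratchet [(array([ 450.8, -256.3,   -1.5]), 0.62)]
scene drive_seat [(array([ 452.5, -257.5,   36.2]), 0.73)]
scene bottle [(array([ 673.6, -246.8,   -0.7]), 0.92)]
scene friction_ring [(array([431. , 469. ,   2.5]), 0.57)]
scene tall_socket []
```

View pics/top1.png

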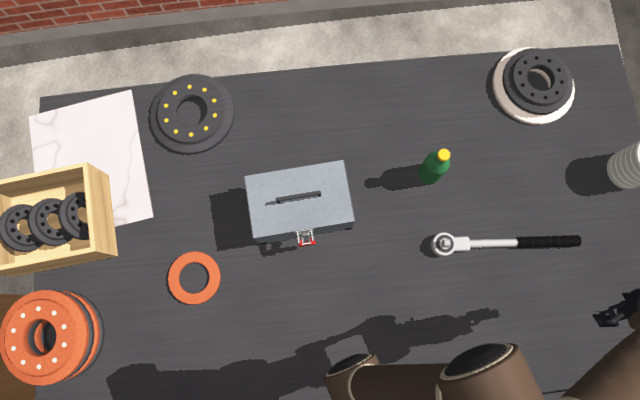

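View pics/scene1.png

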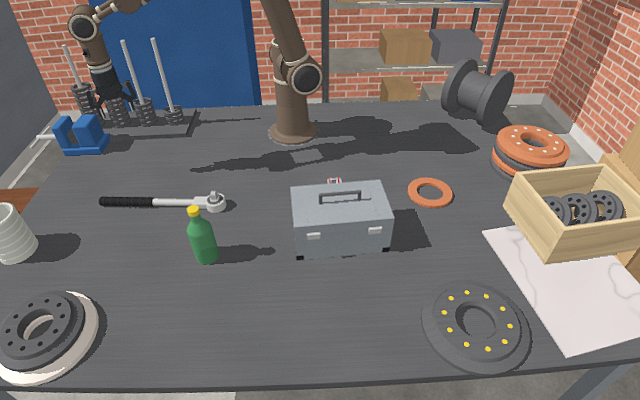

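```bash
python3 - <<'E'
from h import *
np.set_printoptions(precision=1,suppress=True)
d=np.load('pics/top1.png.npy'); P=cloud('top',d).reshape(-1,3)
m=(P[:,2]>129)&(P[:,2]<141)&(P[:,0]>480)&(P[:,0]<730)&(P[:,1]>-20)&(P[:,1]<300)
q=P[m][:,:2].astype(np.float32); print(m.sum(),cv2.minAreaRect(q), np.median(P[m][:,2]))
m=(P[:,2]>150)&(P[:,2]<185)&(P[:,0]>480)&(P[:,0]<730)&(P[:,1]>-20)&(P[:,1]<300)
print(m.sum(),cv2.minAreaRect(P[m][:,:2].astype(np.float32)),np.median(P[m],0))
m=(P[:,2]>54)&(P[:,2]<70)&(abs(P[:,0]-452)<35)&(abs(P[:,1]+254)<35)
print(m.sum(),cv2.minAreaRect(P[m][:,:2].astype(np.float32)),P[m].mean(0))
# lever (red)
im=cv2.imread('pics/top1.png').reshape(-1,3).astype(int)
m=(im[:,2]>110)&(im[:,1]<70)&(im[:,0]<70)
print(m.sum(),np.percentile(P[m],[3,50,97],axis=0))
print(vision.calibration('wrist')); print(bot.state()['ee_rot'])
E
```

```text
5912 ((599.3734130859375, 142.64894104003906), (173.345458984375, 271.08056640625), 3.8913626670837402) 133.463848686113
183 ((600.0819091796875, 142.58135986328125), (11.50776481628418, 118.86336517333984), 3.467498540878296) [598.8 141.7 167.1]
38 ((448.9141540527344, -252.22906494140625), (16.343154907226562, 17.02153778076172), 85.1522445678711) [ 449.  -253.    59.6]
1676 [[ 483.4  417.3 -640.9]
 [1772.2 1152.9 -572.2]
 [1781.  1506.1   62.5]]
{'fx': 352.87274782656493, 'fy': 352.87274782656493, 'cx': 322.2829280290668, 'cy': 201.6026322527311, 'k1': 0.022451773759035728, 'T_tool_cam': array([[   0. ,   -1. ,   -0.3,   70.8],
       [   1. ,    0. ,    0. ,    0.3],
       [  -0. ,   -0.3,    1. , -166.2],
       [   0. ,    0. ,    0. ,    1. ]])}
[1.  0.2 0.  0. ]
```

```bash
cat >> h.py <<'E'
YAW=np.radians(3.7); C0=np.array([599.3,142.5,0])
CX=np.array([np.cos(YAW),np.sin(YAW),0]); CY=np.array([-np.sin(YAW),np.cos(YAW),0])
def C(x,y,z): return C0+CX*x+CY*y+np.array([0,0,z])
def tool(lean,yaw=YAW):  # lean deg: body leans to -x; tool x along +case x
    return R.from_euler('z',yaw)*R.from_euler('y',-np.radians(lean))*R.from_euler('x',np.pi)
def plan(p1,R1,n=None,p0=None,R0=None,step=40):
    s=bot.state()
    p0=np.array(s['position']) if p0 is None else p0; R0=R.from_quat(s['ee_rot']) if R0 is None else R0
    rv=(R0.inv()*R1).as_rotvec(); dp=np.array(p1)-p0
    n=n or int(max(np.ceil(np.linalg.norm(dp)/step),np.ceil(np.degrees(np.linalg.norm(rv))/7.1)),1)
    print(n,'rows, turn',np.degrees(rv).round(1),'dp',dp.round(1))
    for i in range(n):
        Ri=R0*R.from_rotvec(rv*i/n); print([list((Ri.inv().apply(dp/n)/10).round(2)),list((np.degrees(rv)/n).round(2))])
    print('total tool-frame if R0 kept',(R0.inv().apply(dp)/10).round(2))
E
python3 - <<'E'
from h import *
T=tool(28); d=T.as_matrix()[:,2]; print(T.as_matrix().round(2))
b=C(-114,0,63); print(b,C(-112,0,118)); plan(b+d*12-d*150,T)
E
```

```text
[[ 0.88  0.06  0.47]
 [ 0.06 -1.    0.03]
 [ 0.47  0.   -0.88]]
[485.53761952 135.14331686  63.        ] [487.53345075 135.27238148 118.        ]Traceback (most recent call last):
  File "<stdin>", line 3, in <module>
  File "h.py", line 26, in plan
    n=n or int(max(np.ceil(np.linalg.norm(dp)/step),np.ceil(np.degrees(np.linalg.norm(rv))/7.1)),1)
           ~~~^^^^^^^^^^^^^^^^^^^^^^^^^^^^^^^^^^^^^^^^^^^^^^^^^^^^^^^^^^^^^^^^^^^^^^^^^^^^^^^^^^^^^
ValueError: int() base must be >= 2 and <= 36, or 0
```

```bash
sed -i 's/n=n or int(max(\(.*\)),1)$/n=n or max(1,int(max(\1)))/' h.py
python3 - <<'E'
from h import *
T=tool(28); d=T.as_matrix()[:,2]
b=C(-114,0,63); plan(b+d*12-d*150,T)
E
```

```text
19 rows, turn [-4.6 27.7 18.5] dp [180.5 707.9 -22. ]
[[np.float64(2.31), np.float64(-3.07), np.float64(0.12)], [np.float64(-0.24), np.float64(1.46), np.float64(0.98)]]
[[np.float64(2.25), np.float64(-3.11), np.float64(0.16)], [np.float64(-0.24), np.float64(1.46), np.float64(0.98)]]
[[np.float64(2.2), np.float64(-3.15), np.float64(0.2)], [np.float64(-0.24), np.float64(1.46), np.float64(0.98)]]
[[np.float64(2.14), np.float64(-3.19), np.float64(0.25)], [np.float64(-0.24), np.float64(1.46), np.float64(0.98)]]
[[np.float64(2.07), np.float64(-3.23), np.float64(0.29)], [np.float64(-0.24), np.float64(1.46), np.float64(0.98)]]
[[np.float64(2.01), np.float64(-3.26), np.float64(0.32)], [np.float64(-0.24), np.float64(1.46), np.float64(0.98)]]
[[np.float64(1.95), np.float64(-3.3), np.float64(0.36)], [np.float64(-0.24), np.float64(1.46), np.float64(0.98)]]
[[np.float64(1.88), np.float64(-3.33), np.float64(0.4)], [np.float64(-0.24), np.float64(1.46), np.float64(0.98)]]
[[np.float64(1.81), np.float64(-3.37), np.float64(0.43)], [np.float64(-0.24), np.float64(1.46), np.float64(0.98)]]
[[np.float64(1.
[... 482 characters left out ...]
np.float64(0.56)], [np.float64(-0.24), np.float64(1.46), np.float64(0.98)]]
[[np.float64(1.38), np.float64(-3.54), np.float64(0.58)], [np.float64(-0.24), np.float64(1.46), np.float64(0.98)]]
[[np.float64(1.31), np.float64(-3.57), np.float64(0.6)], [np.float64(-0.24), np.float64(1.46), np.float64(0.98)]]
[[np.float64(1.23), np.float64(-3.59), np.float64(0.62)], [np.float64(-0.24), np.float64(1.46), np.float64(0.98)]]
[[np.float64(1.15), np.float64(-3.61), np.float64(0.64)], [np.float64(-0.24), np.float64(1.46), np.float64(0.98)]]
[[np.float64(1.07), np.float64(-3.64), np.float64(0.65)], [np.float64(-0.24), np.float64(1.46), np.float64(0.98)]]
total tool-frame if R0 kept [ 43.89 -58.4    2.19]
```

Call:
{"fn": "servo_tool", "kwargs": {
  "motion": [
    [[2.3,-3.1,0.1],[-0.2,1.5,1.0],1],
    [[2.3,-3.1,0.2],[-0.2,1.5,1.0],1],
    [[2.2,-3.1,0.2],[-0.2,1.5,1.0],1],
    [[2.1,-3.2,0.2],[-0.2,1.5,1.0],1],
    [[2.1,-3.2,0.3],[-0.2,1.5,1.0],1]
  ]
}}

```text
t: 1.62
position: [288.7, -389.5, 201.5]
ee_rot: [0.986, 0.152, 0.066, -0.004]
contact_force: [0.4, 0.4, 0.6]
width: 85.4
gripper_force: 0.0
```

Call:
{"fn": "servo_tool", "kwargs": {
  "motion": [
    [[2.0,-3.3,0.3],[-0.2,1.5,1.0],1],
    [[1.9,-3.3,0.4],[-0.2,1.5,1.0],1],
    [[1.9,-3.3,0.4],[-0.2,1.5,1.0],1],
    [[1.8,-3.4,0.4],[-0.2,1.5,1.0],1],
    [[1.7,-3.4,0.5],[-0.2,1.5,1.0],1]
  ]
}}

```text
t: 2.03
position: [335.7, -203.2, 196.9]
ee_rot: [0.985, 0.108, 0.132, -0.008]
contact_force: [1.5, -0.1, -0.0]
width: 85.3
gripper_force: 0.0
```

Call:
{"fn": "servo_tool", "kwargs": {
  "motion": [
    [[1.7,-3.4,0.5],[-0.2,1.5,1.0],1],
    [[1.6,-3.5,0.5],[-0.2,1.5,1.0],1],
    [[1.5,-3.5,0.5],[-0.2,1.5,1.0],1],
    [[1.4,-3.5,0.6],[-0.2,1.5,1.0],1],
    [[1.4,-3.5,0.6],[-0.2,1.5,1.0],1]
  ]
}}

```text
t: 2.45
position: [383.4, -17.6, 193.7]
ee_rot: [0.978, 0.062, 0.198, -0.013]
contact_force: [0.9, -0.2, -0.1]
width: 85.4
gripper_force: 0.0
```

Call:
{"fn": "servo_tool", "kwargs": {
  "motion": [
    [[1.3,-3.6,0.6],[-0.2,1.5,1.0],1],
    [[1.2,-3.6,0.6],[-0.2,1.5,1.0],1],
    [[0,0,0],[0,0,0],1]
  ]
}}

```text
t: 2.7
position: [399.7, 56.2, 192.1]
ee_rot: [0.974, 0.053, 0.219, -0.016]
contact_force: [-0.1, 0.1, -0.1]
width: 85.5
gripper_force: 0.0
```

```bash
python3 - <<'E'
from h import *
T=tool(28); d=T.as_matrix()[:,2]
s=bot.state(); im,D=save('wrist','w1.png'); P=cloud('wrist',D,s)
for t in ['lever_grip','lever_pivot','lid_edge','keeper']:
    print(t,[(x['point'].round(1) if hasattr(x['point'],'round') else x['point'],round(x['conf'],2)) for x in vision.place_of(t,'wrist')[:2]])
m=vision.masks_of('lever_grip','wrist'); print([(x['conf'],x['region'].sum()) for x in m])
a=im.astype(int); red=(a[...,0]>110)&(a[...,1]<80)&(a[...,2]<80)
q=P[red]; print(len(q),np.percentile(q,[2,50,98],axis=0).round(1))
b=C(-114,0,63); print(b); plan(b+d*12-d*150,T)
E
```

```text
lever_grip [([489.0, 132.9, 56.8], 0.59)]
lever_pivot [([493.4, 135.2, 114.2], 0.69), ([507.8, 132.2, 86.8], 0.36)]
lid_edge [([521.0, 133.3, 135.2], 0.78)]
keeper [([504.2, 132.5, 87.9], 0.78)]
[(0.95, np.int64(1661)), (0.56, np.int64(199))]
1112 [[479.2 111.8  59.1]
 [484.6 131.2  85.9]
 [495.3 154.7 123.3]]
[485.53761952 135.14331686  63.        ]
3 rows, turn [-1.   2.7  1.3] dp [20.  83.8 -7.3]
[[np.float64(0.73), np.float64(-2.72), np.float64(0.63)], [np.float64(-0.35), np.float64(0.9), np.float64(0.44)]]
[[np.float64(0.69), np.float64(-2.73), np.float64(0.62)], [np.float64(-0.35), np.float64(0.9), np.float64(0.44)]]
[[np.float64(0.66), np.float64(-2.74), np.float64(0.62)], [np.float64(-0.35), np.float64(0.9), np.float64(0.44)]]
total tool-frame if R0 kept [ 2.18 -8.15  1.89]
```

View pics/w1.png

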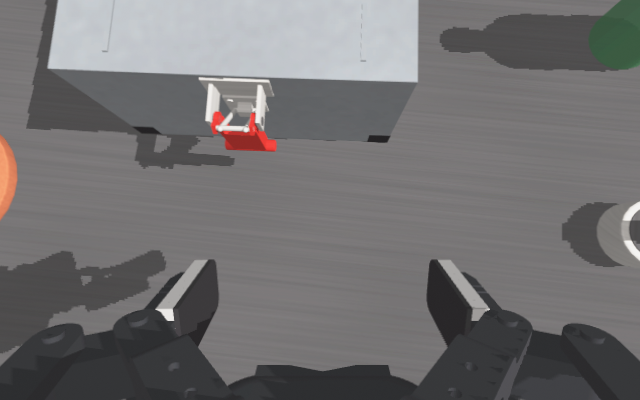

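```bash
python3 - <<'E'
from h import *
T=tool(28); d=T.as_matrix()[:,2]
s=bot.state(); im=cv2.imread('pics/w1.png')[:,:,::-1].astype(int); P=cloud('wrist',np.load('pics/w1.png.npy'),s)
red=(im[...,0]>110)&(im[...,1]<80)&(im[...,2]<80)
q=P[red]; q=q[(q[:,2]<78)&(q[:,2]>50)]
print(len(q),np.percentile(q,[1,50,99],axis=0).round(1), [(q[:,2]>z).sum() for z in range(50,78,3)])
l=((q-C0)@np.c_[CX,CY]); print(np.percentile(l,[1,50,99],axis=0))
E
```

```text
430 [[485.3  99.9  57.4]
 [487.  116.6  64.6]
 [499.2 145.1  77.7]] [np.int64(430), np.int64(430), np.int64(427), np.int64(415), np.int64(335), np.int64(187), np.int64(145), np.int64(102), np.int64(58), np.int64(16)]
[[-114.42029907  -35.50686478]
 [-113.60581262  -18.61346523]
 [-102.0656262     9.75887514]]
```

Call:
{"fn": "servo_tool", "kwargs": {
  "motion": [
    [[0.7,-2.7,0.6],[-0.4,0.9,0.4],1],
    [[0.7,-2.7,0.6],[-0.3,0.9,0.4],1],
    [[0.7,-2.7,0.6],[-0.3,0.9,0.4],1],
    [[0,0,0],[0,0,0],1],
    [[0,0,0],[0,0,0],1]
  ]
}}

```text
t: 3.42
position: [420.3, 131.4, 185.0]
ee_rot: [0.97, 0.035, 0.241, -0.008]
contact_force: [1.0, -1.4, 0.1]
width: 85.3
gripper_force: 0.0
```

```bash
python3 - <<'E'
from h import *
T=tool(28); d=T.as_matrix()[:,2]
s=bot.state(); im,D=save('wrist','w2.png'); P=cloud('wrist',D,s); s2=bot.state(); print(s['position'],s2['position'],s['joint_velocities'].round(3))
im=im.astype(int)
red=(im[...,0]>110)&(im[...,1]<80)&(im[...,2]<80)
q=P[red]; q=q[(q[:,2]<78)&(q[:,2]>50)]
l=np.c_[((q-C0)@np.c_[CX,CY]),q[:,2]]; print(len(l),np.percentile(l,[2,50,98],axis=0).round(1))
k=(P[...,2]>130)&(P[...,2]<139)&(abs(P[...,0]-600)<95); L=(P[k]-C0)@np.c_[CX,CY]; print(np.percentile(L,[.5,99.5],axis=0),np.median(P[k][:,2]))
for y in range(-60,61,20): 
  w=L[abs(L[:,1]-y)<5]; print(y,np.percentile(w[:,0],1).round(1),end=' ')
b=C(-114,0,63); plan(b+d*12-d*150,T)
E
```

```text
[420.29266956 131.43397035 185.01015482] [420.19942208 130.63068244 184.99031984] [-0.045 -0.02   0.015  0.009  0.012 -0.014]
358 [[-115.6  -23.8   60.5]
 [-115.    -0.9   64.6]
 [-106.7   21.1   76.5]]
[[ -82.53255546 -134.674558  ]
 [   9.08498361  132.61465925]] 132.53540944039045
-60 -82.0 -40 -82.1 -20 -82.0 0 -82.1 20 -82.1 40 -82.3 60 -82.4 1 rows, turn [-0.1  0.1  0.2] dp [ 0.7  0.3 -0.1]
[[np.float64(0.06), np.float64(-0.03), np.float64(0.05)], [np.float64(-0.08), np.float64(0.09), np.float64(0.25)]]
total tool-frame if R0 kept [ 0.06 -0.03  0.05]
```

Call:
{"fn": "servo_tool", "kwargs": {
  "motion": [
    [[0.1,0.0,3.0],[0,0,0],1],
    [[0.1,0.1,3.0],[0,0,0],1],
    [[0.1,0,3.0],[0,0,0],1],
    [[0,0,3.0],[0,0,0],1],
    [[0,0,1.9],[0,0,0],1]
  ],
  "squeeze": 30
}}

```text
t: 3.88
position: [488.6, 132.3, 62.0]
ee_rot: [0.97, 0.032, 0.241, -0.008]
contact_force: [-0.0, -0.3, -0.1]
width: 85.3
gripper_force: 0.0
```

Call:
{"fn": "servo_tool", "kwargs": {
  "motion": [
    [[0,0,0],[0,0,0],0.62],
    [[0,0,0],[0,0,0],0.62],
    [[0,0,0],[0,0,0],0.62]
  ]
}}

```text
t: 4.13
position: [488.5, 134.1, 64.9]
ee_rot: [0.97, 0.033, 0.242, -0.008]
contact_force: [0.4, 0.5, 0.5]
width: 53.1
gripper_force: 0.0
```

```bash
sed -i 's/599.3,142.5,0/601.3,141.7,0/' h.py; python3 - <<'E'
from h import *
T=tool(28); d=T.as_matrix()[:,2]
s=bot.state(); im,D=save('wrist','w3.png'); print(s['width'],s['contact_force'])
b=C(-114,0,63); plan(b+d*12,T)
E
```

```text
53.06210142200518 [0.39760896 0.46001945 0.49785272]
1 rows, turn [-0.1 -0.1  0.2] dp [  4.4  -0.  -13.2]
[[np.float64(-0.24), np.float64(0.03), np.float64(1.37)], [np.float64(-0.12), np.float64(-0.13), np.float64(0.18)]]
total tool-frame if R0 kept [-0.24  0.03  1.37]
```

View pics/w3.png

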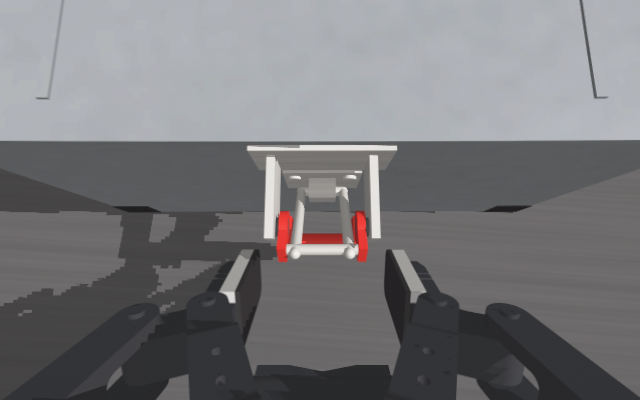

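Call:
{"fn": "servo_tool", "kwargs": {
  "motion": [
    [[-0.1,0,0.7],[0,0,0],0.62],
    [[-0.1,0,0.7],[0,0,0],0.62],
    [[0,0,0],[0,0,0],0.62],
    [[0,0,0],[0,0,0],0.5],
    [[0,0,0],[0,0,0],0.4]
  ],
  "squeeze": 30
}}

```text
t: 4.6
position: [493.3, 136.3, 52.2]
ee_rot: [0.969, 0.034, 0.243, -0.009]
contact_force: [-0.2, -0.1, -0.2]
width: 34.8
gripper_force: 0.0
```

Call:
{"fn": "servo_tool", "kwargs": {
  "motion": [
    [[0,0,0],[0,0,0],0.4],
    [[0,0,0],[0,0,0],0.4]
  ]
}}

```text
t: 4.77
position: [493.1, 136.3, 51.6]
ee_rot: [0.97, 0.034, 0.242, -0.009]
contact_force: [-0.2, 0.3, -0.7]
width: 34.2
gripper_force: 0.0
```

```bash
python3 - <<'E'
from h import *
T=tool(28); d=T.as_matrix()[:,2]
s=bot.state(); print(s['width'],s['contact_force'],s['gripper_force'])
b=C(-114,0,63); plan(b+d*12,T,n=1)
# arc path in tool frame, tool constant orientation
pv=np.array([-112,118.])
g=lambda th: pv+55*np.array([-np.sin(th),-np.cos(th)])+2*np.array([-np.cos(th),np.sin(th)])
ths=np.arange(0,2.71,0.15); 
Rt=R.from_quat(s['ee_rot'])
prev=g(0)
for th in ths[1:]:
    x=g(th); dp=CX*(x-prev)[0]+np.array([0,0,(x-prev)[1]]); prev=x; print(round(th,2),(Rt.inv().apply(dp)/10).round(2))
E
```

```text
34.150514106622765 [-0.23119189  0.34072493 -0.67713272] 0.0
1 rows, turn [-0.2 -0.1  0.3] dp [ 0.1 -1.6  0.8]
[[np.float64(0.03), np.float64(0.16), np.float64(-0.08)], [np.float64(-0.18), np.float64(-0.08), np.float64(0.31)]]
total tool-frame if R0 kept [ 0.03  0.16 -0.08]
0.15 [-0.68 -0.01 -0.47]
0.3 [-0.6  -0.01 -0.56]
0.45 [-0.51 -0.   -0.65]
0.6 [-0.41 -0.   -0.72]
0.75 [-0.3  -0.   -0.77]
0.9 [-0.18 -0.   -0.8 ]
1.05 [-0.06 -0.   -0.82]
1.2 [ 0.07 -0.   -0.82]
1.35 [ 0.19 -0.   -0.8 ]
1.5 [ 0.31 -0.   -0.77]
1.65 [ 0.42  0.   -0.71]
1.8 [ 0.52  0.   -0.64]
1.95 [ 0.61  0.   -0.56]
2.1 [ 0.69  0.   -0.46]
2.25 [ 0.75  0.   -0.35]
2.4 [ 0.79  0.   -0.24]
2.55 [ 0.82  0.   -0.12]
2.7 [0.82 0.   0.01]
```

```bash
python3 - <<'E'
from h import *
s=bot.state(); im,D=save('wrist','w4.png'); P=cloud('wrist',D,s)
im=im.astype(int)
red=(im[...,0]>110)&(im[...,1]<80)&(im[...,2]<80)
q=P[red]; l=np.c_[((q-C0)@np.c_[CX,CY]),q[:,2]]; print(len(l),np.percentile(l,[2,25,50,75,98],axis=0).round(1))
print((R.from_quat(s['ee_rot']).inv().apply(np.median(q,0)-s['position'])).round(1))
E
```

```text
2215 [[-123.3  -15.7   61.8]
 [-116.3  -13.   100.2]
 [-112.7   -0.7  118.3]
 [-109.4   12.3  121. ]
 [-106.    15.6  124.2]]
[ 27.5   2.1 -61. ]
```

View pics/w4.png

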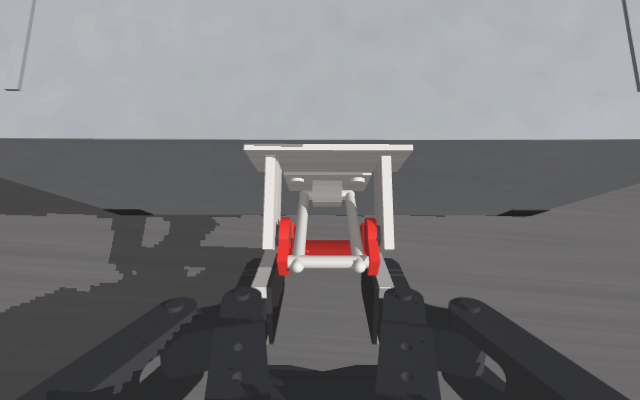

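```bash
python3 - <<'E'
from h import *
s=bot.state()
Rt=R.from_quat(s['ee_rot'])
im=cv2.imread('pics/w4.png')[:,:,::-1].astype(int); P=cloud('wrist',np.load('pics/w4.png.npy'),s)
red=(im[...,0]>90)&(im[...,1]<80)&(im[...,2]<80)
L=np.c_[(P.reshape(-1,3)-C0)@np.c_[CX,CY],P.reshape(-1,3)[:,2]].reshape(400,640,3)
for r in (225,235,240,245,250,255,262,270):
    c=np.where(red[r])[0]; 
    for u in (285,325,370): print(r,u,red[r,u],L[r,u].round(0),end=' | ')
    print(c.min() if len(c) else '',c.max() if len(c) else '')
q=red&(L[...,2]<85); v,u=np.where(q); print(q.sum(), v.min(),v.max(),u.min(),u.max(),L[q].min(0),L[q].max(0))
# finger tips
for (r,u) in ((285,262),(285,387),(300,270),(330,270)): print(r,u,L[r,u].round(0),Rt.inv().apply(P[r,u]-s['position']).round(1))
# w2 in current pose coords
s2=dict(position=np.array([420.29,131.43,185.01]),ee_rot=np.array([0.97,0.035,0.241,-0.008]))
im=cv2.imread('pics/w2.png')[:,:,::-1].astype(int); P=cloud('wrist',np.load('pics/w2.png.npy'),s2)
red=(im[...,0]>110)&(im[...,1]<80)&(im[...,2]<80)
v,u=np.where(red)
for r in range(v.min(),v.max()+1,3):
    c=u[v==r]; 
    if len(c): 
        a,b=P[r,c.min()],P[r,c.max()]; print(r,c.min(),c.max(),((a-C0)@np.c_[CX,CY]).round(0),a[2].round(0),((b-C0)@np.c_[CX,CY]).round(0),b[2].round(0))
E
```

```text
225 285 True [-108.   13.  120.] | 225 325 False [-91.  -0.  -2.] | 225 370 True [-108.  -14.  120.] | 279 377
235 285 True [-112.   13.  120.] | 235 325 False [-97.  -0.  -2.] | 235 370 True [-111.  -14.  120.] | 278 377
240 285 True [-113.   13.  120.] | 240 325 True [-107.    0.   61.] | 240 370 True [-113.  -14.  121.] | 278 377
245 285 True [-115.   13.  122.] | 245 325 True [-110.    0.   64.] | 245 370 True [-115.  -13.  121.] | 278 378
250 285 True [-116.   13.  122.] | 250 325 True [-115.    0.  100.] | 250 370 True [-116.  -13.  122.] | 278 378
255 285 True [-118.   13.  122.] | 255 325 False [-118.    1.  122.] | 255 370 True [-118.  -13.  123.] | 277 378
262 285 True [-120.   13.  122.] | 262 325 False [-120.    0.  120.] | 262 370 True [-120.  -13.  124.] | 276 379
270 285 True [-122.   13.  120.] | 270 325 False [-120.   -0.   -2.] | 270 370 True [-122.  -13.  120.] | 278 377
459 217 275 281 350 [-123.82730702  -11.6322827    -2.15622886] [-85.53368209  29.03529821  83.27945005]
285 262 [-127.   22.  109.] [ 10.6 -20.  -59.7]
285 387 [-127.  -20.  111.] [ 11.4  21.7 -61
[... 424 characters left out ...]
[-121.   15.] 122.0 [-84. -25.] 2.0
171 304 346 [-123.   15.] 119.0 [-123.  -16.] 119.0
174 300 349 [-109.   21.] 65.0 [-108.  -22.] 64.0
177 299 350 [-112.   22.] 64.0 [-111.  -23.] 65.0
180 299 350 [-114.   22.] 64.0 [-114.  -23.] 65.0
183 299 350 [-116.   22.] 61.0 [-116.  -23.] 61.0
276 44 44 [-198.  277.] 1.0 [-198.  277.] 1.0
279 39 41 [-201.  277.] 6.0 [-201.  278.] 4.0
282 36 38 [-204.  282.] 3.0 [-204.  280.] 3.0
285 29 34 [-207.  286.] 7.0 [-207.  286.] -0.0
288 24 30 [-210.  288.] 9.0 [-210.  290.] -1.0
291 19 25 [-212.  292.] 9.0 [-213.  292.] 2.0
294 15 20 [-215.  296.] 9.0 [-215.  294.] 4.0
297 8 13 [-218.  302.] 9.0 [-218.  303.] 1.0
300 1 6 [-221.  307.] 9.0 [-221.  309.] 2.0
```

Call:
{"fn": "servo_tool", "kwargs": {
  "motion": [
    [[0,0,0],[0,0,0],0.75],
    [[0,0,0],[0,0,0],0.75]
  ]
}}

```text
t: 4.98
position: [492.8, 136.2, 50.9]
ee_rot: [0.97, 0.034, 0.242, -0.009]
contact_force: [-0.4, -1.2, 0.2]
width: 57.2
gripper_force: 0.0
```

```bash
python3 - <<'E'
from h import *
T=tool(35); d=T.as_matrix()[:,2]
b=C(-111.5,-0.5,60); print(bot.state()['width']); plan(b+d*14,T,n=3)
E
```

```text
57.22744431294809
3 rows, turn [-0.2  7.   0.3] dp [ 5.3 -1.7 -2.4]
[[np.float64(0.11), np.float64(0.07), np.float64(0.15)], [np.float64(-0.06), np.float64(2.33), np.float64(0.1)]]
[[np.float64(0.11), np.float64(0.07), np.float64(0.16)], [np.float64(-0.06), np.float64(2.33), np.float64(0.1)]]
[[np.float64(0.1), np.float64(0.07), np.float64(0.16)], [np.float64(-0.06), np.float64(2.33), np.float64(0.1)]]
total tool-frame if R0 kept [0.34 0.21 0.45]
```

Call:
{"fn": "servo_tool", "kwargs": {
  "motion": [
    [[0.1,0.1,0.2],[0,2.3,0],0.75],
    [[0.1,0.1,0.2],[0,2.3,0],0.75],
    [[0.1,0,0.1],[0,2.4,0],0.75],
    [[0,0,0],[0,0,0],0.75],
    [[0,0,0],[0,0,0],0.45]
  ],
  "squeeze": 30
}}

```text
t: 5.4
position: [496.9, 131.5, 50.7]
ee_rot: [0.961, 0.033, 0.274, -0.005]
contact_force: [0.2, 0.1, -0.0]
width: 53.6
gripper_force: 0.0
```

Call:
{"fn": "servo_tool", "kwargs": {
  "motion": [
    [[0,0,0],[0,0,0],0.45],
    [[0,0,0],[0,0,0],0.45],
    [[0,0,0],[0,0,0],0.45]
  ]
}}

```text
t: 5.65
position: [497.7, 131.6, 51.2]
ee_rot: [0.961, 0.032, 0.275, -0.005]
contact_force: [0.5, 0.3, 0.1]
width: 38.5
gripper_force: 0.0
```

```bash
python3 - <<'E'
from h import *
s=bot.state(); Rt=R.from_quat(s['ee_rot'])
im,D=save('wrist','w5.png'); P=cloud('wrist',D,s)
t=Rt.inv().apply(P.reshape(-1,3)-s['position']).reshape(400,640,3)
k=(abs(t[...,1])<60)&(abs(t[...,0])<14)&(t[...,2]>-75)&(t[...,2]<30)&(D>0)
q=t[k]; print(len(q)); 
for lo in range(-75,30,6):
    w=q[(q[:,2]>=lo)&(q[:,2]<lo+6)]
    if len(w)>3: print(lo,len(w),w.min(0).round(0),w.max(0).round(0))
for n,D2,sz in (('w1',np.load('pics/w1.png.npy'),0),):
    c=vision.calibration('wrist')['T_tool_cam']
    p=cloud('wrist',D2,dict(ee_rot=[0,0,0,1],position=[0,0,0]))
    for r,u in ((263,207),(263,437),(290,185),(312,165),(300,200),(290,210)): print(r,u,p[r,u].round(1))
im2=cv2.imread('pics/w5.png'); cv2.imwrite('pics/w5c.png',cv2.resize(im2[130:400,160:480],None,fx=2,fy=2))
E
```

```text
8293
-75 1972 [-13. -52. -75.] [ 14.  52. -69.]
-69 786 [-10. -41. -69.] [ 14.  46. -63.]
-63 1285 [-12. -27. -63.] [ 12.  26. -57.]
-57 765 [-11. -32. -57.] [ 12.  33. -51.]
-51 699 [-12. -32. -51.] [ 12.  33. -45.]
-45 544 [-11. -32. -45.] [ 12.  33. -39.]
-39 458 [-11. -32. -39.] [ 12.  33. -33.]
-33 200 [-11. -31. -33.] [ 11.  32. -27.]
-27 91 [-10. -19. -27.] [  6.  20. -23.]
-21 99 [ -7. -20. -21.] [  3.  15. -15.]
-15 313 [ -8. -17. -15.] [ 3. 15. -9.]
-9 31 [  1. -12.  -9.] [ 2.  7. -7.]
15 370 [ 10. -60.  15.] [14. 60. 21.]
21 460 [  7. -60.  21.] [11. 60. 27.]
27 220 [  5. -60.  27.] [ 7. 60. 30.]
263 207 [ 11.4 -43.1 -44.7]
263 437 [ 11.1  43.5 -44. ]
290 185 [ 10.3 -44.8 -62.4]
312 165 [ 10.1 -46.1 -74.5]
300 200 [  3.2 -42.4 -56.9]
290 210 [  1.  -42.3 -46.4]
```

View pics/w5c.png

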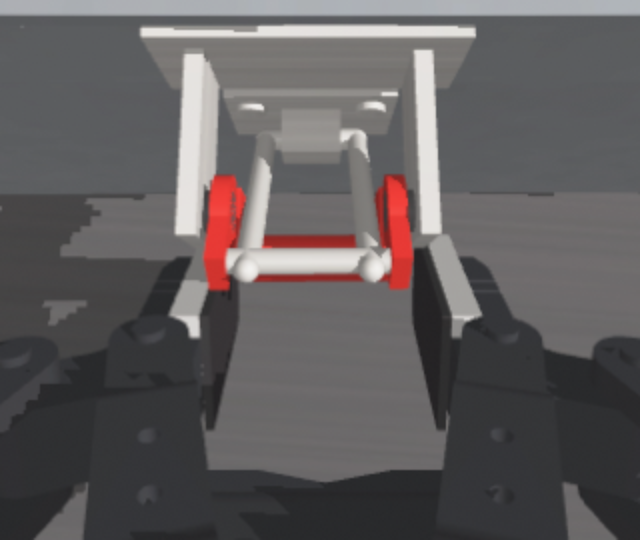

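```bash
python3 - <<'E'
from h import *
s=bot.state(); print(s['position'],bot.grip_depth)
for f in ('w1','w5'):
    t=cloud('wrist',np.load(f'pics/{f}.png.npy'),dict(ee_rot=[0,0,0,1],position=[0,0,0]))
    print(f,[(r,t[r,322].round(0)) for r in (360,370,380,390,398)])
t=cloud('wrist',np.load('pics/w5.png.npy'),dict(ee_rot=[0,0,0,1],position=[0,0,0]))
for r in range(245,400,8): print(r,[ (u,t[r,u].round(0)) for u in (250,262,275,390,)])
print(vision.calibration('wrist')['T_tool_cam'].round(3))
for cam in ('scene','top'):
  vision.get_image(cam)
  for n in ('lever_grip','lever_pivot'): print(cam,n,vision.place_of(n,cam)[:1])
E
```

```text
[497.63283094 131.63263095  51.16572099] 18.700000000000003
w1 [(360, array([-179.,    0.,  129.])), (370, array([-187.,    0.,  125.])), (380, array([  11.,    0., -102.])), (390, array([  12.,    0., -105.])), (398, array([  11.,    0., -107.]))]
w5 [(360, array([-80.,   0.,  12.])), (370, array([-84.,   0.,   9.])), (380, array([  11.,    0., -101.])), (390, array([  11.,    0., -105.])), (398, array([  11.,    0., -107.]))]
245 [(250, array([ 28., -22., -67.])), (262, array([ 25., -19., -60.])), (275, array([ 26., -15., -63.])), (390, array([-21.,  45.,  48.]))]
253 [(250, array([-25., -47.,  45.])), (262, array([ 20., -20., -55.])), (275, array([ 24., -15., -63.])), (390, array([-25.,  44.,  44.]))]
261 [(250, array([  7., -29., -34.])), (262, array([ 24., -18., -70.])), (275, array([ 24., -14., -69.])), (390, array([  7.,  28., -34.]))]
269 [(250, array([  7., -28., -40.])), (262, array([ 11., -22., -48.])), (275, array([  5., -19., -36.])), (390, array([ 11.,  25., -49.]))]
277 [(250, array([ 11., -25., -55.])), (262, array([ 11., -21., -56.])), (275, array([  2., -19., -37.])
[... 1958 characters left out ...]
, (262, array([  17.,  -11., -111.])), (275, array([  12.,  -10., -105.])), (390, array([  17.,   13., -110.]))]
397 [(250, array([  17.,  -13., -113.])), (262, array([  18.,  -11., -113.])), (275, array([  11.,  -10., -107.])), (390, array([  17.,   13., -112.]))]
[[ 1.00000e-03 -9.61000e-01 -2.77000e-01  7.03500e+01]
 [ 1.00000e+00  1.00000e-03  0.00000e+00  1.42000e-01]
 [-0.00000e+00 -2.77000e-01  9.61000e-01 -1.66054e+02]
 [ 0.00000e+00  0.00000e+00  0.00000e+00  1.00000e+00]]
scene lever_grip []
scene lever_pivot [{'point': [486.5, 135.6, 114.3], 'conf': 0.6}]
top lever_grip [{'point': [489.3, 136.2, 63.2], 'conf': 0.61}]
top lever_pivot [{'point': [488.1, 132.0, 114.5], 'conf': 0.61}]
```

Call:
{"fn": "servo_tool", "kwargs": {
  "motion": [
    [[0,0,0],[0,0,0],0.7],
    [[0,0,0],[0,0,0],0.7]
  ]
}}

```text
t: 6.17
position: [497.3, 131.6, 51.0]
ee_rot: [0.961, 0.032, 0.274, -0.005]
contact_force: [0.7, 1.0, -0.1]
width: 59.7
gripper_force: 0.0
```

```bash
python3 - <<'E'
from h import *
T=tool(45); d=T.as_matrix()[:,2]
b=C(-111.5,-0.5,60); print(bot.state()['width']); plan(b+d*14,T,n=3)
E
```

```text
59.673502527282736
3 rows, turn [ 0.4 13.1  0.3] dp [ 2.6  3.1 -0.9]
[[np.float64(0.07), np.float64(-0.1), np.float64(0.07)], [np.float64(0.12), np.float64(4.38), np.float64(0.11)]]
[[np.float64(0.06), np.float64(-0.1), np.float64(0.08)], [np.float64(0.12), np.float64(4.38), np.float64(0.11)]]
[[np.float64(0.05), np.float64(-0.1), np.float64(0.08)], [np.float64(0.12), np.float64(4.38), np.float64(0.11)]]
total tool-frame if R0 kept [ 0.2  -0.29  0.22]
```

Call:
{"fn": "servo_tool", "kwargs": {
  "motion": [
    [[0.1,-0.1,0.1],[0,4.4,0],0.7],
    [[0.1,-0.1,0.1],[0,4.4,0],0.7],
    [[0,-0.1,0],[0,4.4,0],0.7],
    [[0,0,1.0],[0,0,0],0.7],
    [[0,0,0.8],[0,0,0],0.7]
  ],
  "squeeze": 30
}}

```text
t: 6.58
position: [507.5, 143.0, 103.2]
ee_rot: [0.945, 0.025, 0.327, -0.013]
contact_force: [0.9, -0.1, -0.8]
width: 59.9
gripper_force: 0.0
```

Call:
{"fn": "servo_tool", "kwargs": {
  "motion": [
    [[0,0,0.5],[0,0,0],0.7],
    [[0,0,0.4],[0,0,0],0.7],
    [[0,0,0],[0,0,0],0.7]
  ]
}}

```text
t: 6.83
position: [512.4, 143.3, 97.2]
ee_rot: [0.946, 0.024, 0.322, -0.012]
contact_force: [-0.1, -0.1, 0.5]
width: 59.7
gripper_force: 0.0
```

```bash
python3 - <<'E'
from h import *
s=bot.state(); im,D=save('wrist','w6.png'); print(s['position'],s['contact_force'])
t=cloud('wrist',D,dict(ee_rot=[0,0,0,1],position=[0,0,0]))
im=im.astype(int); red=(im[...,0]>90)&(im[...,1]<80)&(im[...,2]<80)
q=t[red]; print(q[:,2].min(),q[:,2].max(),q.mean(0))
for lo in range(-105,10,6):
    w=q[(q[:,2]>=lo)&(q[:,2]<lo+6)]
    if len(w)>3: print(lo,len(w),w.min(0).round(0),w.max(0).round(0))
cv2.imwrite('pics/w6c.png',cv2.resize(cv2.imread('pics/w6.png')[100:400,160:480],None,fx=1.6,fy=1.6))
E
```

```text
[512.36260458 143.27539727  97.2323146 ] [-0.12380281 -0.10308298  0.48582518]
-166.05342366781738 80.68307584367719 [-20.32481436   7.69050094 -13.83129677]
-45 108 [-13.  -7. -41.] [ -6.  23. -39.]
-39 342 [-16.  -8. -39.] [ -2.  23. -33.]
-33 282 [-12.  -8. -33.] [ -0.  25. -27.]
-27 128 [-15.  -9. -27.] [ -1.  23. -21.]
-21 86 [-20.  -5. -21.] [ -4.  25. -16.]
-9 4 [-17.  -4.  -9.] [-16.  -4.  -7.]
3 14 [-43. -11.   7.] [-41.  10.   9.]
9 291 [-47. -14.   9.] [-35.  27.  15.]
```

View pics/w6c.png

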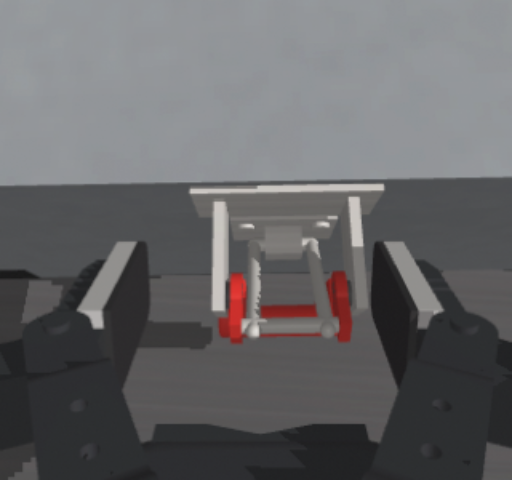

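```bash
python3 - <<'E'
from h import *
s=bot.state(); print(s['q'].round(3), s['position'])
T=tool(36); d=T.as_matrix()[:,2]; plan(s['position'],T,n=1)
E
```

```text
[ 0.272  0.039  2.408 -1.194  0.136  2.94 ] [511.98818918 143.19343994  97.20555717]
1 rows, turn [ 0.  -1.6 -0.8] dp [0. 0. 0.]
[[np.float64(0.0), np.float64(0.0), np.float64(0.0)], [np.float64(0.03), np.float64(-1.55), np.float64(-0.78)]]
total tool-frame if R0 kept [0. 0. 0.]
```

```bash
python3 - <<'E'
from h import *
T=tool(31); d=T.as_matrix()[:,2]
b=C(-111.5,-0.5,60); plan(b-d*28,T,n=4)
E
```

```text
4 rows, turn [-0.  -6.6 -0.8] dp [-36.3 -10.1 -13.2]
[[np.float64(-0.93), np.float64(0.21), np.float64(-0.3)], [np.float64(-0.0), np.float64(-1.64), np.float64(-0.19)]]
[[np.float64(-0.94), np.float64(0.2), np.float64(-0.27)], [np.float64(-0.0), np.float64(-1.64), np.float64(-0.19)]]
[[np.float64(-0.95), np.float64(0.2), np.float64(-0.25)], [np.float64(-0.0), np.float64(-1.64), np.float64(-0.19)]]
[[np.float64(-0.95), np.float64(0.2), np.float64(-0.22)], [np.float64(-0.0), np.float64(-1.64), np.float64(-0.19)]]
total tool-frame if R0 kept [-3.72  0.83 -1.2 ]
```

Call:
{"fn": "servo_tool", "kwargs": {
  "motion": [
    [[-0.9,0.2,-0.3],[0,-1.7,-0.2],0.7],
    [[-0.9,0.2,-0.3],[0,-1.7,-0.2],0.7],
    [[-1.0,0.2,-0.3],[0,-1.6,-0.2],0.7],
    [[-1.0,0.2,-0.2],[0,-1.6,-0.2],0.7],
    [[0,0,0],[0,0,0],0.7]
  ]
}}

```text
t: 7.3
position: [478.7, 133.3, 85.5]
ee_rot: [0.961, 0.029, 0.274, -0.008]
contact_force: [-0.4, 0.1, 0.5]
width: 60.1
gripper_force: 0.0
```

```bash
python3 - <<'E'
from h import *
T=tool(31); d=T.as_matrix()[:,2]
b=C(-111.5,-0.5,60); print(bot.state()['q'].round(2)); plan(b+d*42,T,n=4)
E
```

```text
[ 0.25  0.    2.42 -0.54  0.2   2.26]
4 rows, turn [ 0.1 -0.8 -0.2] dp [ 32.9   2.1 -61.5]
[[np.float64(-0.11), np.float64(-0.0), np.float64(1.74)], [np.float64(0.03), np.float64(-0.2), np.float64(-0.04)]]
[[np.float64(-0.1), np.float64(-0.0), np.float64(1.74)], [np.float64(0.03), np.float64(-0.2), np.float64(-0.04)]]
[[np.float64(-0.1), np.float64(-0.0), np.float64(1.74)], [np.float64(0.03), np.float64(-0.2), np.float64(-0.04)]]
[[np.float64(-0.09), np.float64(0.0), np.float64(1.74)], [np.float64(0.03), np.float64(-0.2), np.float64(-0.04)]]
total tool-frame if R0 kept [-0.44 -0.01  6.97]
```

Call:
{"fn": "servo_tool", "kwargs": {
  "motion": [
    [[-0.1,0,1.8],[0,-0.2,0],0.7],
    [[-0.1,0,1.8],[0,-0.2,0],0.7],
    [[-0.1,0,1.4],[0,-0.2,0],0.7],
    [[-0.1,0,1.0],[0,-0.2,0],0.7],
    [[0,0,0.5],[0,0,0],0.7]
  ],
  "squeeze": 35
}}

```text
t: 7.72
position: [510.4, 136.0, 28.3]
ee_rot: [0.963, 0.026, 0.266, -0.01]
contact_force: [-1.0, 0.6, -0.1]
width: 59.8
gripper_force: 0.0
```

Call:
{"fn": "servo_tool", "kwargs": {
  "motion": [
    [[0,0,0.5],[0,0,0],0.6],
    [[0,0,0],[0,0,0],0.4],
    [[0,0,0],[0,0,0],0.4],
    [[0,0,0],[0,0,0],0.4]
  ]
}}

```text
t: 8.05
position: [513.7, 135.8, 27.7]
ee_rot: [0.963, 0.031, 0.266, -0.008]
contact_force: [1.7, 0.6, -3.8]
width: 44.9
gripper_force: 36.4
```

```bash
python3 - <<'E'
from h import *
s=bot.state(); print(s['contact_force'].round(1),s['q'].round(2))
pv=np.array([-112,118.])
g=lambda th: pv+55*np.array([-np.sin(th),-np.cos(th)])+2*np.array([-np.cos(th),np.sin(th)])
Rt=R.from_quat(s['ee_rot']); prev=g(0)
for th in np.arange(0.15,2.56,.15):
    x=g(th); dp=CX*(x-prev)[0]+np.array([0,0,(x-prev)[1]]); prev=x; print(round(th,2),(Rt.inv().apply(dp)/10).round(2))
E
```

```text
[ 1.7  0.6 -3.8] [ 0.23  0.22  2.35 -1.19  0.09  2.91]
0.15 [-0.66  0.   -0.5 ]
0.3 [-0.57  0.   -0.59]
0.45 [-0.48  0.   -0.67]
0.6 [-0.37  0.   -0.74]
0.75 [-0.26  0.   -0.78]
0.9 [-0.14  0.   -0.81]
1.05 [-0.02  0.   -0.82]
1.2 [ 0.11  0.   -0.82]
1.35 [ 0.23  0.   -0.79]
1.5 [ 0.34  0.   -0.75]
1.65 [ 0.45  0.   -0.69]
1.8 [ 0.55 -0.   -0.61]
1.95 [ 0.64 -0.   -0.53]
2.1 [ 0.71 -0.   -0.42]
2.25 [ 0.76 -0.   -0.31]
2.4 [ 0.8 -0.  -0.2]
2.55 [ 0.82 -0.   -0.07]
```

```bash
cat >> h.py <<'E'
def arc(ths,leans,off=42,pv=(-112,118.),r=(55,2),L0=None):
    g=lambda th: np.array(pv)+r[0]*np.array([-np.sin(th),-np.cos(th)])+r[1]*np.array([-np.cos(th),np.sin(th)])
    pose=lambda th,l: (C(g(th)[0],0,g(th)[1])+off*tool(l).as_matrix()[:,2],tool(l))
    for i in range(1,len(ths)):
        (p0,R0),(p1,R1)=pose(ths[i-1],leans[i-1]),pose(ths[i],leans[i])
        print(round(ths[i],2),(R0.inv().apply(p1-p0)/10).round(2),np.degrees((R0.inv()*R1).as_rotvec()).round(1))
E
python3 - <<'E'
from h import *
th=np.arange(0,2.56,.15); arc(th,[31-1.2*min(i,8) for i in range(len(th))])
E
```

```text
0.15 [-0.74 -0.   -0.5 ] [-0.  -1.2 -0. ]
0.3 [-0.67 -0.   -0.58] [ 0.  -1.2 -0. ]
0.45 [-0.59  0.   -0.65] [-0.  -1.2  0. ]
0.6 [-0.51 -0.   -0.71] [-0.  -1.2  0. ]
0.75 [-0.41  0.   -0.76] [ 0.  -1.2 -0. ]
0.9 [-0.31 -0.   -0.8 ] [ 0.  -1.2 -0. ]
1.05 [-0.21  0.   -0.82] [-0.  -1.2  0. ]
1.2 [-0.1  -0.   -0.83] [ 0.  -1.2 -0. ]
1.35 [ 0.09  0.   -0.82] [0. 0. 0.]
1.5 [ 0.22 -0.   -0.8 ] [0. 0. 0.]
1.65 [ 0.33 -0.   -0.76] [0. 0. 0.]
1.8 [ 0.44 -0.   -0.7 ] [0. 0. 0.]
1.95 [ 0.54  0.   -0.62] [0. 0. 0.]
2.1 [ 0.63 -0.   -0.54] [0. 0. 0.]
2.25 [ 0.7   0.   -0.44] [0. 0. 0.]
2.4 [ 0.76 -0.   -0.33] [0. 0. 0.]
2.55 [ 0.8  -0.   -0.21] [0. 0. 0.]
```

Call:
{"fn": "servo_tool", "kwargs": {
  "motion": [
    [[-0.7,0,-0.5],[0,-1.2,0],0.4],
    [[-0.7,0,-0.6],[0,-1.2,0],0.4],
    [[-0.6,0,-0.7],[0,-1.2,0],0.4]
  ]
}}

```text
t: 8.3
position: [493.3, 134.3, 31.6]
ee_rot: [0.969, 0.032, 0.244, -0.007]
contact_force: [2.8, 2.3, -8.9]
width: 44.8
gripper_force: 37.3
```

```bash
python3 - <<'E'
from h import *
s=bot.state(); print(s['position'],s['contact_force'].round(1),s['q'].round(2),s['width'],s['gripper_force'])
Rt=R.from_quat(s['ee_rot']); b=s['position']-42*Rt.as_matrix()[:,2]; print(((b-C0)@np.c_[CX,CY]).round(1),b[2].round(1), Rt.as_euler('zyx',degrees=True))
E
```

```text
[493.28117118 134.27212788  31.6168115 ] [ 2.8  2.3 -8.9] [ 0.24  0.18  2.36 -0.64  0.14  2.35] 44.78503514451768 37.26175904273987
[-128.1   -0.4] 68.6 [  -4.19169821   28.14436183 -178.15026612]
```

Call:
{"fn": "servo_tool", "kwargs": {
  "motion": [
    [[-0.5,0,-0.7],[0,-1.2,0],0.4],
    [[-0.4,0,-0.8],[0,-1.2,0],0.4],
    [[-0.3,0,-0.8],[0,-1.2,0],0.4],
    [[-0.2,0,-0.8],[0,-1.2,0],0.4],
    [[-0.1,0,-0.8],[0,-1.2,0],0.4]
  ]
}}

```text
t: 8.72
position: [462.1, 132.1, 60.2]
ee_rot: [0.981, 0.031, 0.192, -0.005]
contact_force: [1.9, 2.7, -4.7]
width: 44.5
gripper_force: 36.4
```

```bash
cat > st.py <<'E'
from h import *
s=bot.state(); print(s['position'],s['contact_force'].round(1),s['q'].round(2),s['width'],s['gripper_force'])
Rt=R.from_quat(s['ee_rot']); b=s['position']-42*Rt.as_matrix()[:,2]; print(((b-C0)@np.c_[CX,CY]).round(1),b[2].round(1), Rt.as_euler('zyx',degrees=True))
E
python3 st.py
```

```text
[462.07669204 132.07024449  60.23344254] [ 1.9  2.7 -4.7] [ 0.24  0.07  2.35 -0.2   0.35  1.91] 44.45448207373419 36.381611824035645
[-155.4   -0.5] 99.1 [  -3.90808524   22.08275166 -178.69184984]
```

```bash
python3 - <<'E'
from h import *
s=bot.state(); im,D=save('wrist','w7.png')
t=cloud('wrist',D,dict(ee_rot=[0,0,0,1],position=[0,0,0]))
im=im.astype(int); red=(im[...,0]>90)&(im[...,1]<80)&(im[...,2]<80)&(abs(t[...,1])<30)&(t[...,2]>-120)
q=t[red]
for lo in range(-105,10,5):
    w=q[(q[:,2]>=lo)&(q[:,2]<lo+5)]
    if len(w)>3: print(lo,len(w),w.min(0).round(0),w.max(0).round(0))
cv2.imwrite('pics/w7c.png',cv2.resize(cv2.imread('pics/w7.png')[100:400,160:480],None,fx=1.6,fy=1.6))
E
```

```text
-55 434 [ 48. -15. -55.] [ 57.  15. -50.]
-50 5039 [ -7. -22. -50.] [ 56.  16. -45.]
-45 4924 [-13. -22. -45.] [ 54.  23. -40.]
-40 229 [-13. -22. -40.] [ 53.  23. -36.]
```

View pics/w7c.png

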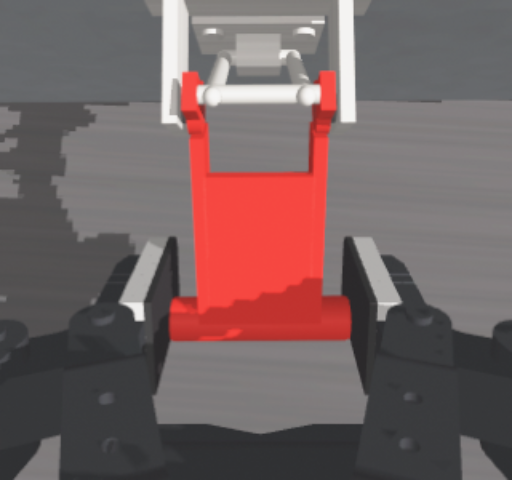

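Call:
{"fn": "servo_tool", "kwargs": {
  "motion": [
    [[0.0,0,-0.8],[0,0,0],0.4],
    [[0.1,0,-0.8],[0,0,0],0.4],
    [[0.2,0,-0.8],[0,0,0],0.4],
    [[0.4,0,-0.7],[0,0,0],0.4],
    [[0.5,0,-0.6],[0,0,0],0.4]
  ]
}}

```text
t: 9.18
position: [460.2, 131.8, 99.9]
ee_rot: [0.981, 0.03, 0.192, -0.005]
contact_force: [-2.7, 4.8, -4.6]
width: 44.1
gripper_force: 36.0
```

```bash
python3 st.py; python3 - <<'E'
from h import *
s=bot.state(); im,D=save('wrist','w8.png')
t=cloud('wrist',D,dict(ee_rot=[0,0,0,1],position=[0,0,0]))
im=im.astype(int); red=(im[...,0]>90)&(im[...,1]<80)&(im[...,2]<80)&(abs(t[...,1])<30)&(t[...,2]>-120)
for lo in range(-25,70,8):
    w=t[red&(t[...,0]>=lo)&(t[...,0]<lo+8)]
    if len(w)>3: print(lo,len(w),w.min(0).round(0),w.max(0).round(0))
E
```

```text
[460.18758151 131.78393436  99.92011468] [-2.7  4.8 -4.6] [ 0.24 -0.03  2.34 -0.15  0.46  1.87] 44.06298538911957 35.95899760723114
[-157.3   -0.6] 138.8 [  -3.78230089   22.15481162 -178.69843842]
-17 723 [-14. -22. -45.] [ -9.  22. -40.]
-9 2575 [ -9. -22. -45.] [ -1.  23. -35.]
-1 1733 [ -1. -15. -41.] [  7.  15. -33.]
7 1640 [  7. -15. -36.] [ 15.  15. -28.]
15 1547 [ 15. -15. -31.] [ 23.  20. 114.]
23 1109 [ 23. -21. -26.] [31. 14. 94.]
31 370 [ 31. -17. -21.] [39. 16. -4.]
39 281 [ 39. -17. -18.] [47. 20. 52.]
47 96 [ 47. -16. -16.] [49. 15. -9.]
```

Call:
{"fn": "servo_tool", "kwargs": {
  "motion": [
    [[0.4,0,-0.7],[0,0,0],0.4],
    [[0.5,0,-0.6],[0,0,0],0.4],
    [[0.6,0,-0.5],[0,0,0],0.4],
    [[0.7,0,-0.4],[0,0,0],0.4],
    [[0.7,0,-0.4],[0,0,0],0.4]
  ]
}}

```text
t: 9.65
position: [478.2, 133.0, 135.1]
ee_rot: [0.981, 0.03, 0.193, -0.005]
contact_force: [0.9, 4.7, -7.7]
width: 44.0
gripper_force: 36.6
```

Call:
{"fn": "servo_tool", "kwargs": {
  "motion": [
    [[0.8,0,-0.3],[0,0,0],0.4],
    [[0.8,0,-0.2],[0,0,0],0.4],
    [[0,0,0],[0,0,0],0.4]
  ]
}}

```text
t: 9.9
position: [493.3, 134.1, 147.1]
ee_rot: [0.98, 0.03, 0.195, -0.005]
contact_force: [0.8, 4.6, -4.4]
width: 43.9
gripper_force: 36.1
```

```bash
python3 st.py; python3 - <<'E'
from h import *
s=bot.state(); im,D=save('wrist','w9.png')
t=cloud('wrist',D,dict(ee_rot=[0,0,0,1],position=[0,0,0]))
im=im.astype(int); red=(im[...,0]>90)&(im[...,1]<80)&(im[...,2]<80)&(abs(t[...,1])<30)&(t[...,2]>-120)
for lo in range(-25,70,8):
    w=t[red&(t[...,0]>=lo)&(t[...,0]<lo+8)]
    if len(w)>3: print(lo,len(w),w.min(0).round(0),w.max(0).round(0))
print([ (n,[(x['point'],x['conf']) for x in vision.place_of(n,'wrist')]) for n in ('hook_bar','lever_pivot','keeper')])
E
```

```text
[493.29450842 134.06869146 147.05103978] [ 0.8  4.6 -4.4] [ 0.22 -0.06  2.24 -0.12  0.57  1.82] 43.90169336073236 36.13304078578949
[-124.3   -0.5] 185.9 [  -3.78219063   22.42090261 -178.6523598 ]
-17 1506 [-17. -22. -50.] [-9. 23. 16.]
-9 4791 [ -9. -22. -46.] [-1. 22. 18.]
-1 134 [ -1. -15.   8.] [ 5. 15. 19.]
[('hook_bar', [([512.4, 138.8, 86.6], 0.73)]), ('lever_pivot', [([491.7, 134.1, 129.7], 0.67)]), ('keeper', [([504.7, 131.1, 85.1], 0.89)])]
```

```bash
python3 - <<'E'
from h import *
s=bot.state(); Rt=R.from_quat(s['ee_rot'])
b=s['position']+Rt.apply([-8,0,-40]); bx=(b-C0)@CX; print(bx,b[2])
v=np.array([bx-85,b[2]-105])
f=lambda a: np.array([v[0]*np.cos(a)+v[1]*np.sin(a),-v[0]*np.sin(a)+v[1]*np.cos(a)])
al=np.r_[0,.03,.07,.12,.18,np.arange(.26,1.35,.08)]
for i in range(1,len(al)):
    e=f(al[i])-f(al[i-1]); print(al[i].round(2),(Rt.inv().apply(CX*e[0]+np.array([0,0,e[1]]))/10).round(1),(f(al[i])+[85,105]).round(0))
E
```

```text
-132.79344139590117 179.51519758741415
0.03 [ 0.5  0.  -0.5] [-130.  186.]
0.07 [ 0.6  0.  -0.7] [-127.  195.]
0.12 [ 0.8  0.  -0.8] [-122.  205.]
0.18 [ 1.1 -0.  -0.9] [-116.  217.]
0.26 [ 1.5 -0.  -1.1] [-106.  233.]
0.34 [ 1.6 -0.  -1. ] [-95. 248.]
0.42 [ 1.6 -0.  -0.8] [-83. 262.]
0.5 [ 1.7 -0.  -0.7] [-70. 275.]
0.58 [ 1.8 -0.  -0.6] [-56. 287.]
0.66 [ 1.8 -0.  -0.4] [-41. 297.]
0.74 [ 1.8 -0.  -0.3] [-26. 307.]
0.82 [ 1.8 -0.  -0.1] [ -9. 315.]
0.9 [ 1.8 -0.   0. ] [  8. 322.]
0.98 [ 1.8 -0.   0.2] [ 26. 327.]
1.06 [ 1.8 -0.   0.3] [ 44. 331.]
1.14 [ 1.8 -0.   0.5] [ 62. 334.]
1.22 [ 1.7 -0.   0.6] [ 80. 335.]
1.3 [ 1.7 -0.   0.7] [ 99. 335.]
```

Call:
{"fn": "servo_tool", "kwargs": {
  "motion": [
    [[0.5,0,-0.5],[0,0,0],0.4],
    [[0.6,0,-0.7],[0,0,0],0.4],
    [[0.8,0,-0.8],[0,0,0],0.4]
  ]
}}

```text
t: 10.35
position: [495.7, 134.0, 163.7]
ee_rot: [0.982, 0.03, 0.187, -0.005]
contact_force: [17.2, 11.6, -45.9]
width: 43.3
gripper_force: 44.0
```

```bash
python3 st.py; python3 - <<'E'
from h import *
s=bot.state(); im,D=save('wrist','w10.png'); P=cloud('wrist',D,s)
L=np.c_[(P.reshape(-1,3)-C0)@np.c_[CX,CY],P.reshape(-1,3)[:,2]]
k=(abs(L[:,1]-90)<25)&(abs(L[:,0]+60)<40)&(L[:,2]>120)
A=np.c_[L[k][:,0],np.ones(k.sum())]; print(k.sum(),np.linalg.lstsq(A,L[k][:,2],rcond=None)[0])
k=(abs(L[:,1]+90)<25)&(abs(L[:,0]+60)<40)&(L[:,2]>120)
A=np.c_[L[k][:,0],np.ones(k.sum())]; print(k.sum(),np.linalg.lstsq(A,L[k][:,2],rcond=None)[0])
E
```

```text
[495.66781707 134.0000199  163.68823708] [ 17.2  11.6 -45.9] [ 0.22 -0.07  2.21 -0.1   0.63  1.8 ] 43.33981001181095 43.997692465782166
[-121.4   -0.7] 202.7 [  -3.73250754   21.56164861 -178.72602383]
9932 [-2.97760886e-03  1.46181098e+02]
9736 [3.25785943e-03 1.46578432e+02]
```

Call:
{"fn": "servo_tool", "kwargs": {
  "motion": [
    [[-0.8,0,0.8],[0,0,0],0.4],
    [[-0.6,0,0.7],[0,0,0],0.4],
    [[-0.5,0,0.5],[0,0,0],0.4],
    [[0,0,0],[0,0,0],0.4]
  ]
}}

```text
t: 10.73
position: [490.4, 133.9, 144.6]
ee_rot: [0.981, 0.03, 0.193, -0.005]
contact_force: [-2.8, 3.1, 2.7]
width: 43.1
gripper_force: 41.4
```

```bash
python3 st.py; python3 - <<'E'
from h import *
s=bot.state(); im,D=save('wrist','w11.png'); P=cloud('wrist',D,s)
t=cloud('wrist',D,dict(ee_rot=[0,0,0,1],position=[0,0,0]))
ims=im.astype(int); red=(ims[...,0]>90)&(ims[...,1]<80)&(ims[...,2]<80)&(abs(t[...,1])<30)&(t[...,2]>-120)
q=P[red]; L=np.c_[(q-C0)@np.c_[CX,CY],q[:,2]]
for lo in range(90,200,10):
    w=L[(L[:,2]>=lo)&(L[:,2]<lo+10)]
    if len(w)>3: print(lo,len(w),w.min(0).round(0),w.max(0).round(0))
L=np.c_[(P.reshape(-1,3)-C0)@np.c_[CX,CY],P.reshape(-1,3)[:,2]]
k=(abs(L[:,1]-90)<25)&(abs(L[:,0]+60)<20)&(L[:,2]>110)
A=np.c_[L[k][:,0],np.ones(k.sum())]; print(k.sum(),np.linalg.lstsq(A,L[k][:,2],rcond=None)[0])
a=cv2.resize(cv2.imread('pics/w11.png')[60:400,200:440],None,fx=1.7,fy=1.7)
si,_=save('scene','s2.png'); b=cv2.resize(si[150:270,270:400][:,:,::-1],(390,578)) if 0 else cv2.resize(si[160:260,280:400][:,:,::-1],(390,325))
c=np.zeros((578,800,3),np.uint8); c[:,:408]=a; c[:325,408:798]=b; cv2.imwrite('pics/mix.png',c)
E
```

```text
[490.40451431 133.91300052 144.63276621] [-2.8  3.1  2.7] [ 0.22 -0.06  2.25 -0.12  0.57  1.82] 43.1222046365598 41.44387364387512
[-127.1   -0.5] 183.5 [  -3.80803923   22.21949854 -178.66827117]
100 7 [-109.   12.  109.] [-103.   12.  110.]
110 151 [-114.  -17.  110.] [-98.  16. 120.]
120 75 [-110.  -15.  120.] [-107.   15.  130.]
130 453 [-114.  -15.  130.] [-109.   14.  140.]
140 541 [-119.  -15.  140.] [-113.   14.  150.]
150 659 [-123.  -15.  150.] [-118.   14.  160.]
160 1237 [-137.  -23.  160.] [-122.   21.  170.]
170 1834 [-135.  -22.  170.] [-125.   21.  173.]
6446 [1.45012214e-02 1.33294185e+02]
```

View pics/mix.png

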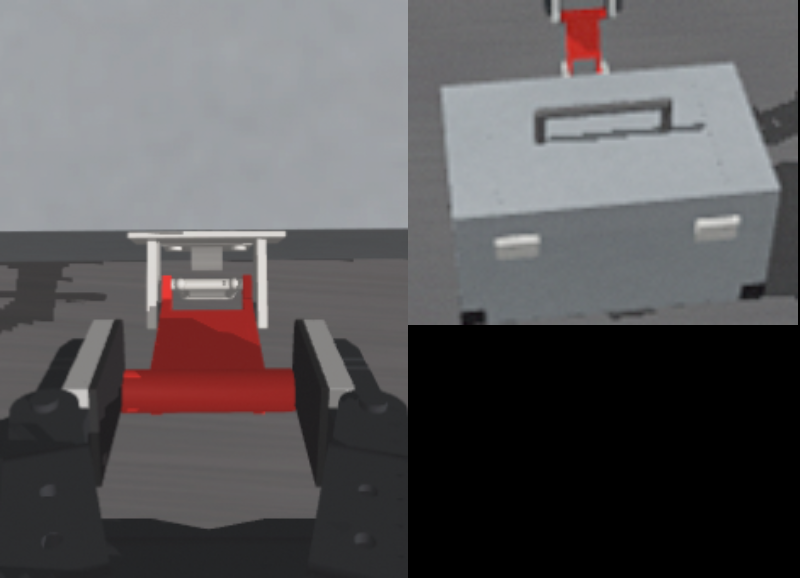

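```bash
python3 - <<'E'
from h import *
s=bot.state(); D=np.load('pics/w11.png.npy'); P=cloud('wrist',D,s); im=cv2.imread('pics/w11.png')
L=np.c_[(P.reshape(-1,3)-C0)@np.c_[CX,CY],P.reshape(-1,3)[:,2]].reshape(400,640,3)
for r in range(196,250,3): print(r,[(L[r,u].round(0),int(im[r,u,1]),int(im[r,u,2])) for u in (303,321,340)])
print([(n,[(np.round(x['point']),round(x['conf'],2)) for x in vision.place_of(n,'wrist')]) for n in ('hook_bar','lever_pivot','keeper','lid_edge')])
for x in vision.masks_of('hook_bar','wrist'):
    v,u=np.where(x['region']); print(x['conf'],len(v),v.min(),v.max(),u.min(),u.max(),np.median(L[x['region']],0))
E
```

```text
196 [(array([-83.,  10., 129.]), 133, 135), (array([-84.,  -0., 131.]), 210, 214), (array([-83., -11., 130.]), 209, 213)]
199 [(array([-85.,  10., 129.]), 182, 186), (array([-85.,  -0., 130.]), 166, 170), (array([-85., -11., 129.]), 154, 157)]
202 [(array([-85.,  11., 113.]), 99, 101), (array([-85.,  -0., 112.]), 98, 99), (array([-85., -12., 111.]), 97, 99)]
205 [(array([-85.,  12.,  99.]), 217, 220), (array([-85.,  -0.,  93.]), 122, 125), (array([-85., -12.,  98.]), 219, 223)]
208 [(array([-83.,  14.,  50.]), 81, 81), (array([-87.,  -0.,  94.]), 136, 139), (array([-83., -15.,  48.]), 80, 79)]
211 [(array([-83.,  16.,  21.]), 79, 78), (array([-89.,  -0.,  94.]), 139, 142), (array([-83., -17.,  17.]), 80, 78)]
214 [(array([-84.,  17.,  -0.]), 97, 97), (array([-91.,  -0.,  94.]), 145, 148), (array([-84., -18.,   0.]), 93, 96)]
217 [(array([-87.,  17.,   0.]), 95, 98), (array([-93.,  -0.,  93.]), 140, 142), (array([-87., -18.,  -0.]), 95, 98)]
220 [(array([-89.,  17.,   1.]), 94, 95), (array([-89.,  -0.,   0.]), 96, 98), (array([-89., -18.,   0.]), 97, 100)]
223 [(array([-92.,  17.,   0
[... 719 characters left out ...]
, 95, 97)]
241 [(array([-109.,   17.,    1.]), 94, 98), (array([-109.,    0.,    1.]), 93, 96), (array([-109.,  -17.,    1.]), 95, 98)]
244 [(array([-110.,   10.,  133.]), 40, 158), (array([-110.,   -0.,  134.]), 40, 157), (array([-110.,  -10.,  135.]), 40, 157)]
247 [(array([-112.,    9.,  137.]), 34, 126), (array([-112.,   -0.,  137.]), 40, 157), (array([-112.,  -10.,  138.]), 40, 157)]
[('hook_bar', [(array([600., 141.,   4.]), 0.7), (array([502., 138.,  72.]), 0.58)]), ('lever_pivot', [(array([492., 134., 112.]), 0.77)]), ('keeper', [(array([508., 130.,  87.]), 0.74)]), ('lid_edge', [(array([522., 135., 133.]), 0.66)])]
0.56 195 224 235 304 340 [-102.21298443   -1.50833807   73.01171654]
```

Call:
{"fn": "servo_tool", "kwargs": {
  "motion": [
    [[0.5,0,-0.5],[0,0,0],0.4],
    [[0.6,0,-0.7],[0,0,0],0.4],
    [[0.8,0,-0.8],[0,0,0],0.4]
  ]
}}

```text
t: 11.33
position: [500.2, 134.6, 170.8]
ee_rot: [0.981, 0.03, 0.193, -0.005]
contact_force: [-1.5, 5.2, -2.5]
width: 43.1
gripper_force: 39.7
```

```bash
python3 st.py; cat > lid.py <<'E'
from h import *
s=bot.state(); im,D=vision.get_image('wrist'); P=cloud('wrist',D,s)
L=np.c_[(P.reshape(-1,3)-C0)@np.c_[CX,CY],P.reshape(-1,3)[:,2]]
k=(abs(abs(L[:,1])-90)<25)&(abs(L[:,0]+30)<60)&(L[:,2]>110)
A=np.c_[L[k][:,0],np.ones(k.sum())]; print(k.sum(),np.linalg.lstsq(A,L[k][:,2],rcond=None)[0])
E
python3 lid.py
```

```text
[500.24766117 134.59605219 170.81563187] [-1.5  5.2 -2.5] [ 0.22 -0.08  2.2  -0.1   0.64  1.8 ] 43.07429270051574 39.72506582736969
[-117.2   -0.4] 209.7 [  -3.79714392   22.17320007 -178.66697598]
30402 [-7.59134199e-02  1.44426451e+02]
```

Call:
{"fn": "servo_tool", "kwargs": {
  "motion": [
    [[1.1,0,-0.9],[0,0,0],0.4],
    [[1.5,0,-1.1],[0,0,0],0.4],
    [[1.6,0,-1.0],[0,0,0],0.4],
    [[1.6,0,-0.8],[0,0,0],0.4],
    [[1.7,0,-0.7],[0,0,0],0.4]
  ]
}}

```text
t: 11.8
position: [552.8, 138.2, 241.7]
ee_rot: [0.981, 0.03, 0.193, -0.005]
contact_force: [-1.5, 5.0, -1.2]
width: 42.8
gripper_force: 35.6
```

```bash
python3 st.py; python3 lid.py
```

```text
[552.82621805 138.15260658 241.68902728] [-1.5  5.  -1.2] [ 0.2  -0.06  2.03 -0.08  0.79  1.75] 42.75590066598082 35.60153603553772
[-64.5  -0.3] 280.6 [  -3.78973465   22.19518471 -178.64071259]
20145 [ -0.38959549 185.88696865]
```

Call:
{"fn": "servo_tool", "kwargs": {
  "motion": [
    [[1.8,0,-0.6],[0,0,0],0.4],
    [[1.8,0,-0.4],[0,0,0],0.4],
    [[1.8,0,-0.3],[0,0,0],0.4],
    [[1.8,0,-0.1],[0,0,0],0.4],
    [[1.8,0,0],[0,0,0],0.4]
  ]
}}

```text
t: 12.27
position: [631.4, 143.5, 289.2]
ee_rot: [0.981, 0.03, 0.194, -0.006]
contact_force: [-2.1, 5.4, -0.4]
width: 42.4
gripper_force: 35.3
```

```bash
python3 st.py; python3 lid.py
```

```text
[631.44425489 143.49998335 289.15352511] [-2.1  5.4 -0.4] [ 0.18  0.05  1.82 -0.06  0.88  1.72] 42.42607075469098 35.32755196094513
[14.2 -0.1] 328.0 [  -3.83613816   22.30074147 -178.59376956]
9556 [ -0.7624995  253.94893863]
```

Call:
{"fn": "servo_tool", "kwargs": {
  "motion": [
    [[1.8,0,0.2],[0,0,0],0.4],
    [[1.8,0,0.3],[0,0,0],0.4],
    [[1.8,0,0.5],[0,0,0],0.4],
    [[1.7,0,0.6],[0,0,0],0.4],
    [[1.7,0,0.7],[0,0,0],0.4]
  ]
}}

```text
t: 12.73
position: [722.2, 149.6, 301.7]
ee_rot: [0.98, 0.031, 0.195, -0.006]
contact_force: [0.0, 6.3, 0.8]
width: 41.2
gripper_force: 35.2
```

```bash
python3 st.py; python3 - <<'E'
from h import *
for cam in ('scene','top'):
    im,D=save(cam,cam+'3.png')
    r=vision.place_of('lid_edge',cam)
    print(cam,[(np.r_[(np.array(x['point'])-C0)@np.c_[CX,CY],x['point'][2]].round(0),round(x['conf'],2)) for x in r])
    r=vision.place_of('lever_pivot',cam)
    print(cam,[(np.r_[(np.array(x['point'])-C0)@np.c_[CX,CY],x['point'][2]].round(0),round(x['conf'],2)) for x in r])
    P=cloud(cam,D).reshape(-1,3); L=np.c_[(P-C0)@np.c_[CX,CY],P[:,2]]
    k=(abs(L[:,0])<200)&(abs(abs(L[:,1])-95)<30)&(L[:,2]>150)&(L[:,2]<400)
    q=L[k]; print(k.sum(), np.percentile(q,[2,50,98],axis=0).round(0)); 
    if k.sum()>50: u,_,v=np.linalg.svd(q-q.mean(0),full_matrices=False); print(v[2])
E
```

```text
[722.24968243 149.62812059 301.68104173] [0.  6.3 0.8] [ 0.16  0.22  1.6  -0.05  0.93  1.69] 41.189915645887574 35.23218333721161
[105.2   0.2] 340.5 [  -3.85885086   22.41184313 -178.54640182]
scene [(array([ 73.,   0., 278.]), 0.55)]
scene [(array([ 43.,   0., 296.]), 0.67)]
2418 [[  47. -123.  153.]
 [  84.  -66.  223.]
 [ 103.  123.  275.]]
[0.95253261 0.00547811 0.30438727]
top [(array([ 65.,   5., 277.]), 0.97), (array([-174., -379.,   35.]), 0.49)]
top [(array([-10.,  -1.,  27.]), 0.72)]
387 [[  43. -124.  266.]
 [  57.  -89.  273.]
 [  71.  123.  279.]]
[ 0.23950384  0.00148508 -0.97089428]
```

Call:
{"fn": "servo_tool", "kwargs": {
  "motion": [
    [[1.7,0,0.8],[0,0,0],0.4],
    [[1.6,0,0.9],[0,0,0],0.4],
    [[0,0,0],[0,0,0],1],
    [[0,0,0],[0,0,0],1],
    [[0,0,0],[0,0,0],1]
  ]
}}

```text
t: 13.45
position: [757.8, 149.4, 297.0]
ee_rot: [0.981, 0.03, 0.193, -0.004]
contact_force: [0.1, -0.3, -0.8]
width: 75.2
gripper_force: 0.0
```

Call:
{"fn": "servo_tool", "kwargs": {
  "motion": [
    [[-1.5,0,-2.0],[0,0,0],1],
    [[-2.0,0,-2.0],[0,0,0],1],
    [[-2.0,0,-2.0],[0,0,0],1],
    [[-2.0,0,-2.0],[0,0,0],1],
    [[0,0,0],[0,0,0],1]
  ]
}}

```text
t: 13.87
position: [655.7, 143.8, 346.3]
ee_rot: [0.98, 0.03, 0.195, -0.005]
contact_force: [0.1, 0.6, 0.9]
width: 85.5
gripper_force: 0.0
```

```bash
python3 st.py; python3 - <<'E'
from h import *
for cam in ('top','scene'):
    im,D=save(cam,cam+'4.png')
    for n in ('lid_edge','tall_socket','wide_socket','slim_socket'):
        r=vision.place_of(n,cam)
        print(cam,n,[(np.r_[(np.array(x['point'])-C0)@np.c_[CX,CY],x['point'][2]].round(0),round(x['conf'],2)) for x in r])
E
```

```text
[655.69125973 143.7987813  346.33438927] [0.1 0.6 0.9] [ 0.17  0.06  1.69 -0.05  1.    1.7 ] 85.45393352234737 0.0
[38.3 -1.3] 385.1 [  -3.81119138   22.45205997 -178.70547193]
top lid_edge [(array([173.,   6., 250.]), 0.79), (array([172.,   1., 282.]), 0.72)]
top tall_socket [(array([-12.,  -2.,  28.]), 0.51)]
top wide_socket [(array([-7., -1., 27.]), 0.62), (array([-8., 78., 29.]), 0.51)]
top slim_socket [(array([ -8., -84.,  26.]), 0.55)]
scene lid_edge [(array([180.,  -1., 253.]), 0.56)]
scene tall_socket [(array([168.,   4., 281.]), 0.18)]
scene wide_socket []
scene slim_socket []
```

```bash
python3 - <<'E'
from h import *
plan(C(-10,0,235),tool(0,YAW+np.pi/2),n=14)
E
```

```text
14 rows, turn [ 17.6 -17.3 -88.9] dp [ -67.4   -3.3 -107. ]
[[np.float64(-0.74), np.float64(-0.01), np.float64(0.52)], [np.float64(1.26), np.float64(-1.24), np.float64(-6.35)]]
[[np.float64(-0.72), np.float64(-0.08), np.float64(0.54)], [np.float64(1.26), np.float64(-1.24), np.float64(-6.35)]]
[[np.float64(-0.7), np.float64(-0.14), np.float64(0.56)], [np.float64(1.26), np.float64(-1.24), np.float64(-6.35)]]
[[np.float64(-0.66), np.float64(-0.21), np.float64(0.58)], [np.float64(1.26), np.float64(-1.24), np.float64(-6.35)]]
[[np.float64(-0.62), np.float64(-0.26), np.float64(0.6)], [np.float64(1.26), np.float64(-1.24), np.float64(-6.35)]]
[[np.float64(-0.58), np.float64(-0.32), np.float64(0.62)], [np.float64(1.26), np.float64(-1.24), np.float64(-6.35)]]
[[np.float64(-0.53), np.float64(-0.37), np.float64(0.64)], [np.float64(1.26), np.float64(-1.24), np.float64(-6.35)]]
[[np.float64(-0.47), np.float64(-0.41), np.float64(0.66)], [np.float64(1.26), np.float64(-1.24), np.float64(-6.35)]]
[[np.float64(-0.41), np.float64(-0.44), np.float64(0.67)], [np.float64(1.26), np.float64(-1.24), np.float64(-6.35)]]
[[np.float64(-0.34), np.float64(-0.47), np.float64(0.69)], [np.float64(1.26), np.float64(-1.24), np.float64(-6.35)]]
[[np.float64(-0.28), np.float64(-0.49), np.float64(0.71)], [np.float64(1.26), np.float64(-1.24), np.float64(-6.35)]]
[[np.float64(-0.21), np.float64(-0.5), np.float64(0.73)], [np.float64(1.26), np.float64(-1.24), np.float64(-6.35)]]
[[np.float64(-0.13), np.float64(-0.5), np.float64(0.74)], [np.float64(1.26), np.float64(-1.24), np.float64(-6.35)]]
[[np.float64(-0.06), np.float64(-0.5), np.float64(0.75)], [np.float64(1.26), np.float64(-1.24), np.float64(-6.35)]]
total tool-frame if R0 kept [-10.3   -0.11   7.35]
```

Call:
{"fn": "servo_tool", "kwargs": {
  "motion": [
    [[-0.7,0,0.5],[1.3,-1.3,-6.4],1],
    [[-0.7,-0.1,0.5],[1.3,-1.3,-6.4],1],
    [[-0.7,-0.1,0.6],[1.3,-1.3,-6.4],1],
    [[-0.7,-0.2,0.6],[1.3,-1.2,-6.4],1],
    [[-0.6,-0.3,0.6],[1.3,-1.2,-6.4],1]
  ]
}}

```text
t: 14.78
position: [634.6, 143.0, 304.1]
ee_rot: [0.941, 0.313, 0.131, -0.005]
contact_force: [0.3, 0.6, 0.8]
width: 85.6
gripper_force: 0.0
```

Call:
{"fn": "servo_tool", "kwargs": {
  "motion": [
    [[-0.6,-0.3,0.6],[1.3,-1.3,-6.4],1],
    [[-0.5,-0.4,0.6],[1.3,-1.3,-6.4],1],
    [[-0.5,-0.4,0.7],[1.3,-1.2,-6.4],1],
    [[-0.4,-0.4,0.7],[1.3,-1.2,-6.3],1],
    [[-0.3,-0.5,0.7],[1.2,-1.2,-6.3],1]
  ]
}}

```text
t: 15.2
position: [610.8, 141.9, 265.7]
ee_rot: [0.823, 0.565, 0.06, -0.004]
contact_force: [-0.3, -0.2, -0.0]
width: 85.7
gripper_force: 0.0
```

Call:
{"fn": "servo_tool", "kwargs": {
  "motion": [
    [[-0.3,-0.5,0.7],[1.2,-1.2,-6.3],1],
    [[-0.2,-0.5,0.7],[1.2,-1.2,-6.3],1],
    [[-0.1,-0.5,0.7],[1.2,-1.2,-6.3],1],
    [[-0.1,-0.5,0.7],[1.2,-1.2,-6.3],1],
    [[0,0,0],[0,0,0],1]
  ]
}}

```text
t: 15.62
position: [590.0, 141.7, 234.8]
ee_rot: [0.682, 0.731, 0.001, -0.003]
contact_force: [-0.7, -0.0, 0.6]
width: 85.4
gripper_force: 0.0
```

```bash
python3 st.py; python3 - <<'E'
from h import *
s=bot.state(); im,D=save('wrist','w12.png'); P=cloud('wrist',D,s)
L=np.c_[(P.reshape(-1,3)-C0)@np.c_[CX,CY],P.reshape(-1,3)[:,2]].reshape(400,640,3)
for n in ('tall_socket','wide_socket','slim_socket'):
    for x in vision.masks_of(n,'wrist')[:3]:
        q=L[x['region']]; h=np.percentile(q[:,2],90); w=q[q[:,2]>h-6]; print(n,round(x['conf'],2),len(q),h.round(0),((w.min(0)+w.max(0))/2).round(1),(w.max(0)-w.min(0)).round(0), im[x['region']].mean(0).round(0))
hs=cv2.cvtColor(im,cv2.COLOR_RGB2HSV); o=(hs[...,0]>5)&(hs[...,0]<22)&(hs[...,1]>140)&(hs[...,2]>90)
q=L[o]; k=(abs(q[:,0])<90)&(abs(q[:,1])<140); q=q[k]; print(len(q), np.percentile(q,[2,50,98],axis=0).round(0) if len(q) else '')
plan(C(-10,0,235),tool(0,YAW+np.pi/2),n=1)
E
```

```text
[590.0174309  141.66152137 234.78794143] [-0.7 -0.   0.6] [0.16 0.25 1.65 0.01 1.24 0.09] 85.36446020455537 0.0
[-11.1   0.5] 276.8 [ -93.99898159   -0.21363776 -179.71985853]
tall_socket 0.91 2594 117.0 [ -8.3  23.3 256.1] [ 46.  93. 291.] [125.  95.  71.]
wide_socket 0.57 2809 86.0 [ -8.7  79.9 241. ] [ 53.  53. 321.] [98. 97. 99.]
wide_socket 0.38 214 266.0 [122.2  -3.3 265.1] [ 4. 15.  5.] [137. 135. 134.]
slim_socket 0.97 2058 86.0 [ -7.9 -15.2 240.9] [ 43. 170. 321.] [81. 80. 82.]
843 [[-30. -21. 108.]
 [ -9.   7. 116.]
 [ 13.  23. 118.]]
1 rows, turn [ 0.1 -0.3  0. ] dp [-0.2 -0.2 -2.6]
[[np.float64(-0.02), np.float64(-0.02), np.float64(0.26)], [np.float64(0.13), np.float64(-0.35), np.float64(0.03)]]
total tool-frame if R0 kept [-0.02 -0.02  0.26]
```

Call:
{"fn": "servo_tool", "kwargs": {
  "motion": [
    [[-0.1,0.3,3.5],[0.1,-0.3,0],1],
    [[0,0,4.0],[0,0,0],1],
    [[0,0,4.0],[0,0,0],1],
    [[0,0,4.0],[0,0,0],1],
    [[0,0,2.5],[0,0,0],1]
  ],
  "squeeze": 90
}}

```text
t: 16.23
position: [591.8, 140.1, 53.8]
ee_rot: [0.684, 0.73, -0.002, -0.002]
contact_force: [-1.0, -0.3, -1.4]
width: 85.0
gripper_force: 0.0
```

Call:
{"fn": "servo_tool", "kwargs": {
  "motion": [
    [[0,0,1.6],[0,0,0],1],
    [[0,0,0],[0,0,0],0.7],
    [[0,0,0],[0,0,0],0.4],
    [[0,0,0],[0,0,0],0.4],
    [[0,0,0],[0,0,0],0.4]
  ]
}}

```text
t: 16.65
position: [595.2, 140.9, 43.8]
ee_rot: [0.683, 0.73, 0.001, 0.0]
contact_force: [-3.1, -0.6, 1.6]
width: 45.1
gripper_force: 89.8
```

```bash
python3 st.py
```

```text
[595.20894707 140.92594446  43.82525765] [-3.1 -0.6  1.6] [0.16 0.48 1.77 0.   0.9  0.09] 45.10174295001733 89.81921911239624
[-6.2 -0.4] 85.8 [-9.38246188e+01  8.29452178e-02 -1.79950555e+02]
```

Call:
{"fn": "servo_tool", "kwargs": {
  "motion": [
    [[0,0,-1.5],[0,0,0],0.4],
    [[0,0,-2.5],[0,0,0],0.4],
    [[0,0,-3.0],[0,0,0],0.4],
    [[0,0,-3.5],[0,0,0],0.4],
    [[0,0,-3.5],[0,0,0],0.4]
  ]
}}

```text
t: 17.07
position: [593.4, 140.5, 182.6]
ee_rot: [0.683, 0.73, -0.0, -0.0]
contact_force: [1.0, 1.0, -4.0]
width: 44.6
gripper_force: 91.9
```

```bash
python3 st.py; python3 - <<'E'
from h import *
P=cloud('top',np.load('pics/top1.png.npy')).reshape(-1,3)
k=(P[:,2]>9)&(P[:,2]<45)&(P[:,1]<-295)&(P[:,1]>-660)&(abs(P[:,0]-450)<70)
q=P[k]; print(k.sum(),q.min(0).round(0),q.max(0).round(0))
vx,vy,x0,y0=cv2.fitLine(q[:,:2].astype(np.float32),cv2.DIST_HUBER,0,.01,.01).ravel(); print('handle dir deg',np.degrees(np.arctan2(vy,vx)),x0,y0)
print('x at y=-253:',x0+vx/vy*(-253-y0))
k=(P[:,2]>24)&(P[:,2]<42)&(abs(P[:,0]-450)<45)&(abs(P[:,1]+253)<45)
c=cv2.minEnclosingCircle(P[k][:,:2].astype(np.float32)); print(c,P[k].mean(0))
k=(P[:,2]>50)&(abs(P[:,0]-450)<30)&(abs(P[:,1]+253)<30); print(P[k].mean(0),P[k].min(0),P[k].max(0))
P2=cloud('scene',np.load('pics/scene1.png.npy')).reshape(-1,3)
k=(P2[:,2]>52)&(P2[:,2]<70)&(abs(P2[:,0]-450)<30)&(abs(P2[:,1]+253)<30); print('scene',P2[k].mean(0))
E
```

```text
[593.42557152 140.54833044 182.62135299] [ 1.  1. -4.] [0.16 0.3  1.69 0.   1.15 0.09] 44.64612516305613 91.90543413162231
[-7.9 -0.7] 224.6 [-9.38335601e+01 -5.39666102e-02 -1.79976816e+02]
1228 [ 404. -656.    9.] [ 465. -295.   40.]
handle dir deg 85.58383 432.3068 -475.48846
x at y=-253: 449.4895
((445.62420654296875, -260.6438903808594), 40.71608352661133) [ 448.87487534 -256.80667413   31.89055289]
[ 448.72516548 -252.62731743   58.81186546] [ 439.77949676 -260.8140731    51.30371189] [ 458.70550886 -243.8879935    66.23410971]
scene [ 453.72342568 -251.77148816   58.01860064]
```

```bash
python3 - <<'E'
from h import *
plan([450,-343,172],tool(0,np.radians(85.6)),n=15)
E
```

```text
15 rows, turn [-0.1 -0.   8.2] dp [-143.4 -483.5  -10.6]
[[np.float64(-3.15), np.float64(-1.17), np.float64(0.07)], [np.float64(-0.0), np.float64(-0.0), np.float64(0.55)]]
[[np.float64(-3.16), np.float64(-1.14), np.float64(0.07)], [np.float64(-0.0), np.float64(-0.0), np.float64(0.55)]]
[[np.float64(-3.17), np.float64(-1.11), np.float64(0.07)], [np.float64(-0.0), np.float64(-0.0), np.float64(0.55)]]
[[np.float64(-3.18), np.float64(-1.08), np.float64(0.07)], [np.float64(-0.0), np.float64(-0.0), np.float64(0.55)]]
[[np.float64(-3.2), np.float64(-1.05), np.float64(0.07)], [np.float64(-0.0), np.float64(-0.0), np.float64(0.55)]]
[[np.float64(-3.2), np.float64(-1.02), np.float64(0.07)], [np.float64(-0.0), np.float64(-0.0), np.float64(0.55)]]
[[np.float64(-3.21), np.float64(-0.99), np.float64(0.07)], [np.float64(-0.0), np.float64(-0.0), np.float64(0.55)]]
[[np.float64(-3.22), np.float64(-0.96), np.float64(0.07)], [np.float64(-0.0), np.float64(-0.0), np.float64(0.55)]]
[[np.float64(-3.23), np.float64(-0.92), np.float64(0.07)], [np.float64(-0.0), np.float64(-0.0), np.float64(0.55)]]
[[np.float64(-3.24), np.float64(-0.89), np.float64(0.07)], [np.float64(-0.0), np.float64(-0.0), np.float64(0.55)]]
[[np.float64(-3.25), np.float64(-0.86), np.float64(0.07)], [np.float64(-0.0), np.float64(-0.0), np.float64(0.55)]]
[[np.float64(-3.26), np.float64(-0.83), np.float64(0.07)], [np.float64(-0.0), np.float64(-0.0), np.float64(0.55)]]
[[np.float64(-3.27), np.float64(-0.8), np.float64(0.07)], [np.float64(-0.0), np.float64(-0.0), np.float64(0.55)]]
[[np.float64(-3.27), np.float64(-0.77), np.float64(0.07)], [np.float64(-0.0), np.float64(-0.0), np.float64(0.55)]]
[[np.float64(-3.28), np.float64(-0.74), np.float64(0.07)], [np.float64(-0.0), np.float64(-0.0), np.float64(0.55)]]
total tool-frame if R0 kept [-47.29 -17.54   1.06]
```

Call:
{"fn": "servo_tool", "kwargs": {
  "motion": [
    [[-2.2,-0.8,0],[0,0,0.6],0.4],
    [[-3.2,-1.1,0.1],[0,0,0.6],0.4],
    [[-3.2,-1.1,0.1],[0,0,0.6],0.4],
    [[-3.2,-1.1,0.1],[0,0,0.6],0.4],
    [[-3.2,-1.1,0.1],[0,0,0.6],0.4]
  ]
}}

```text
t: 17.48
position: [548.4, -12.7, 178.0]
ee_rot: [0.702, 0.712, 0.0, 0.0]
contact_force: [0.7, 0.3, -3.3]
width: 44.4
gripper_force: 92.4
```

Call:
{"fn": "servo_tool", "kwargs": {
  "motion": [
    [[-3.2,-1.0,0.1],[0,0,0.6],0.4],
    [[-3.2,-1.0,0.1],[0,0,0.6],0.4],
    [[-3.2,-1.0,0.1],[0,0,0.6],0.4],
    [[-3.2,-0.9,0.1],[0,0,0.6],0.4],
    [[-3.2,-0.9,0.1],[0,0,0.6],0.4]
  ]
}}

```text
t: 17.9
position: [499.4, -172.7, 173.0]
ee_rot: [0.721, 0.693, 0.0, 0.001]
contact_force: [0.8, -0.5, -4.1]
width: 44.5
gripper_force: 92.4
```

Call:
{"fn": "servo_tool", "kwargs": {
  "motion": [
    [[-3.3,-0.9,0.1],[0,0,0.6],0.4],
    [[-3.3,-0.8,0.1],[0,0,0.6],0.4],
    [[-3.3,-0.8,0.1],[0,0,0.5],0.4],
    [[-3.0,-0.8,0],[0,0,0.5],0.4],
    [[-2.0,-0.5,0],[0,0,0],0.4]
  ]
}}

```text
t: 18.32
position: [452.6, -321.0, 170.0]
ee_rot: [0.734, 0.679, -0.001, 0.001]
contact_force: [0.4, 0.1, -3.4]
width: 44.6
gripper_force: 92.3
```

Call:
{"fn": "servo_tool", "kwargs": {
  "motion": [
    [[0,0,0],[0,0,0],0.4],
    [[0,0,0],[0,0,0],0.4],
    [[0,0,0],[0,0,0],0.4]
  ]
}}

```text
t: 18.57
position: [453.6, -317.4, 169.4]
ee_rot: [0.734, 0.68, 0.0, -0.0]
contact_force: [0.6, 0.4, -4.6]
width: 45.0
gripper_force: 92.3
```

```bash
python3 st.py; cat > dr.py <<'E'
from h import *
s=bot.state(); print(s['joint_velocities'].round(3)); im,D=save('wrist','w13.png'); P=cloud('wrist',D,s)
t=cloud('wrist',D,dict(ee_rot=[0,0,0,1],position=[0,0,0]))
for n in ('drive_seat','tall_socket'): print(n,[(np.round(x['point'],1),round(x['conf'],2)) for x in vision.place_of(n,'wrist')])
k=(P[...,2]>56)&(P[...,2]<67)&(np.hypot(P[...,0]-450,P[...,1]+253)<30); q=P[k]; v,u=np.where(k); print('tip',k.sum(),q.mean(0).round(1),u.min(),u.max(),v.min(),v.max())
if k.sum(): r=cv2.minAreaRect(q[:,:2].astype(np.float32)); print(r); print('tip in tool',t[k].mean(0).round(1))
k=(P[...,2]>28)&(P[...,2]<42)&(np.hypot(P[...,0]-450,P[...,1]+253)<45); q=P[k]; print('head',k.sum(),q.min(0).round(0),q.max(0).round(0),(q.min(0)/2+q.max(0)/2).round(1))
h=cv2.cvtColor(im,cv2.COLOR_RGB2HSV); o=(h[...,0]>5)&(h[...,0]<22)&(h[...,1]>140)&(h[...,2]>90)&(abs(t[...,0])<40)&(abs(t[...,1])<30)&(t[...,2]<0)
q=t[o]; print('band',o.sum(),np.percentile(q,[1,50,99],axis=0).round(1) if o.sum() else '')
E
python3 dr.py
```

```text
[ 453.57662797 -317.43751311  169.41860179] [ 0.6  0.4 -4.6] [-0.69  0.21  1.84  0.    1.09 -0.61] 44.983356234570486 92.32160210609436
[-177.  -448.7] 211.4 [-8.56101213e+01 -9.08692525e-03 -1.79953538e+02]
[ 0.023  0.001  0.005 -0.003 -0.    -0.002]
drive_seat [(array([ 449.3, -251.6,   36.8]), 0.58)]
tall_socket [(array([ 448. , -313.3,  152.1]), 0.62)]
tip 625 [ 452.8 -253.2   59.3] 302 326 96 121
((452.7481384277344, -253.51185607910156), (18.449735641479492, 18.504236221313477), 85.66710662841797)
tip in tool [ 63.9  -5.6 110.2]
head 4532 [ 420. -298.   28.] [ 485. -221.   39.] [ 452.8 -259.5   33.6]
band 5175 [[ -9.3 -20.4 -74.7]
 [ 18.1  -0.3 -72.4]
 [ 24.2  22.4 -62.9]]
```

Call:
{"fn": "servo_tool", "kwargs": {
  "motion": [
    [[2.0,-0.2,1.0],[0,0,0],0.4],
    [[2.3,-0.2,2.0],[0,0,0],0.4],
    [[2.0,-0.2,2.0],[0,0,0],0.4],
    [[0,0,2.0],[0,0,0],0.4],
    [[0,0,0.9],[0,0,0],0.4]
  ]
}}

```text
t: 19.13
position: [450.7, -251.2, 87.6]
ee_rot: [0.732, 0.681, -0.001, -0.003]
contact_force: [-0.4, -0.5, -5.0]
width: 44.4
gripper_force: 92.3
```

Call:
{"fn": "servo_tool", "kwargs": {
  "motion": [
    [[0,0,0],[0,0,0],0.4],
    [[0,0,0],[0,0,0],0.4],
    [[0,0,0],[0,0,0],0.4]
  ]
}}

```text
t: 19.38
position: [453.9, -255.7, 91.6]
ee_rot: [0.733, 0.68, 0.0, 0.001]
contact_force: [0.6, 0.2, -3.5]
width: 44.4
gripper_force: 92.3
```

```bash
python3 st.py; python3 - <<'E'
from h import *
s=bot.state(); Rt=R.from_quat(s['ee_rot'])
print('socket centre world',(s['position']+Rt.apply([1.2,0.5,17])).round(1),'tip 452.7 -253.5')
im,D=save('wrist','w14.png'); P=cloud('wrist',D,s)
t=cloud('wrist',D,dict(ee_rot=[0,0,0,1],position=[0,0,0]))
# socket side profile: columns extents at several rows
k=(abs(t[...,1])<30)&(t[...,0]>0)&(t[...,0]<30)&(t[...,2]>-80)&(t[...,2]<25)
for lo in range(-30,25,6):
    w=t[k&(t[...,2]>=lo)&(t[...,2]<lo+6)]
    if len(w)>20: print(lo,len(w),np.percentile(w,[1,99],axis=0).round(1).tolist())
k=(P[...,2]>24)&(P[...,2]<42)&(np.hypot(P[...,0]-452,P[...,1]+253)<42)
if k.sum(): print('head tool',t[k].min(0),t[k].max(0))
E
```

```text
[ 453.91001565 -255.72433756   91.58363379] [ 0.6  0.2 -3.5] [-0.6   0.25  1.97 -0.    0.92 -0.52] 44.36929637543801 92.3246705532074
[-172.8 -387. ] 133.6 [-8.56456403e+01  1.06756047e-01  1.79916990e+02]
socket centre world [ 454.5 -254.6   74.6] tip 452.7 -253.5
-30 419 [[5.6, -21.6, -29.9], [23.9, 24.5, -24.1]]
-24 357 [[10.6, -21.1, -23.8], [23.8, 19.2, -18.1]]
-18 310 [[11.0, -21.2, -17.9], [23.8, 18.8, -12.1]]
-12 256 [[10.1, -21.8, -11.9], [23.8, 19.1, -6.2]]
-6 123 [[16.7, -17.7, -6.0], [23.2, 15.0, -0.1]]
0 221 [[11.4, -20.5, 0.1], [22.9, 14.9, 5.9]]
6 192 [[10.1, -21.3, 6.2], [22.8, 16.9, 11.8]]
12 111 [[10.4, -21.3, 12.1], [22.7, 17.3, 16.2]]
head tool [-12.13646863 -33.88414145  50.06749821] [35.33543211 30.99348578 67.51591452]
```

```bash
python3 - <<'E'
from h import *
from scipy.optimize import least_squares
D=np.load('pics/w14.png.npy'); t=cloud('wrist',D,dict(ee_rot=[0,0,0,1],position=[0,0,0]))
k=(abs(t[...,1])<30)&(t[...,0]>3)&(t[...,0]<30)&(t[...,2]>-80)&(t[...,2]<25)
for a,b in ((-60,-40),(-30,-12),(-12,0),(0,9),(8,17)):
    w=t[k&(t[...,2]>=a)&(t[...,2]<b)]; w=w[abs(w[:,1])<19]
    f=least_squares(lambda p: np.hypot(w[:,0]-p[0],w[:,1]-p[1])-23,[0,0],loss='soft_l1'); print(a,len(w),f.x.round(2),np.abs(f.fun).mean().round(2))
# head circle fit
s=bot.state(); P=cloud('wrist',D,s)
k=(P[...,2]>27)&(P[...,2]<34)&(np.hypot(P[...,0]-452,P[...,1]+253)<40); w=t[k]; r=np.hypot(w[:,0],w[:,1]); print(w.min(0),w.max(0))
E
```

```text
-60 2055 [0.65 0.7 ] 0.18
-30 997 [ 0.61 -0.4 ] 0.15
-12 363 [ 0.29 -0.83] 0.36
0 307 [-0.43 -1.33] 0.22
8 222 [-0.49 -1.66] 0.2
[-12.13646863 -33.88414145  57.80901366] [35.10582514 30.99348578 64.75121865]
```

Call:
{"fn": "servo_tool", "kwargs": {
  "motion": [
    [[0.3,0,0],[-1.2,0.5,0],0.4],
    [[0,0,0.5],[0,0,0],0.4],
    [[0,0,0.4],[0,0,0],0.4],
    [[0,0,0],[0,0,0],0.4],
    [[0,0,0],[0,0,0],0.4]
  ]
}}

```text
t: 19.85
position: [452.3, -251.3, 80.7]
ee_rot: [0.734, 0.68, 0.01, 0.004]
contact_force: [0.4, 0.0, -3.8]
width: 44.5
gripper_force: 92.4
```

```bash
cat > rel.py <<'E'
from h import *
from scipy.optimize import least_squares
s=bot.state(); D=vision.get_image('wrist')[1]; t=cloud('wrist',D,dict(ee_rot=[0,0,0,1],position=[0,0,0])); P=cloud('wrist',D,s)
print(s['position'].round(1),s['contact_force'].round(1),s['width'])
k=(abs(t[...,1])<30)&(t[...,0]>3)&(t[...,0]<30)&(t[...,2]>-80)&(t[...,2]<16)
w=t[k]; w=w[(abs(w[:,1])<19)&(w[:,2]>-30)&(np.hypot(w[:,0],w[:,1])<27)]
f=least_squares(lambda p: np.hypot(w[:,0]-p[0]-p[2]*w[:,2],w[:,1]-p[1]-p[3]*w[:,2])-23,[0,0,0,0],loss='soft_l1')
p=f.x; print('fit',p.round(3),len(w))
Rt=R.from_quat(s['ee_rot']); b=s['position']+Rt.apply([p[0]+17*p[2],p[1]+17*p[3],17]); print('bottom world',b.round(1),'axis',Rt.apply([p[2],p[3],1]).round(3))
for a,bb in ((27,33),):
    k=(P[...,2]>a)&(P[...,2]<bb)&(abs(np.hypot(P[...,0]-452.7,P[...,1]+253.5)-32)<6); q=P[k]
    # outer edge of head: per-angle max radius
    ang=np.arctan2(q[:,1]+253.5,q[:,0]-452.7); e=[]
    for i in np.arange(-3.1,3.1,.1):
        m=abs(ang-i)<.05
        if m.sum()>2 and abs(i+1.65)>.6: j=np.argmax(np.hypot(q[m][:,0]-452.7,q[m][:,1]+253.5)); e.append(q[m][j])
    e=np.array(e)
    if len(e)>5:
        g=least_squares(lambda c: np.hypot(e[:,0]-c[0],e[:,1]-c[1])-33,[452.7,-253.5],loss='soft_l1'); print('head centre',g.x.round(1),len(e),np.abs(g.fun).mean().round(2))
E
python3 rel.py
```

```text
[ 452.3 -251.3   80.7] [ 0.4  0.  -3.8] 44.54988682755765
fit [-0.119 -1.208 -0.033 -0.037] 1849
bottom world [ 450.7 -251.7   63.6] axis [-0.02  -0.022 -1.001]
head centre [ 452.7 -253.4] 39 0.33
```

Call:
{"fn": "servo_tool", "kwargs": {
  "motion": [
    [[-0.17,0.19,0],[-0.5,0.7,0],0.4],
    [[0,0,0],[0,0,0],0.4],
    [[0,0,0],[0,0,0],0.4]
  ]
}}

```text
t: 20.15
position: [454.8, -253.8, 81.3]
ee_rot: [0.733, 0.679, 0.018, 0.004]
contact_force: [0.3, 0.5, -3.9]
width: 44.7
gripper_force: 92.4
```

```bash
python3 rel.py
```

```text
[ 454.8 -253.8   81.3] [ 0.3  0.5 -3.9] 44.66021624628007
fit [-0.129 -1.209 -0.033 -0.037] 1856
bottom world [ 453.4 -254.    64.3] axis [-0.009 -0.012 -1.001]
head centre [ 452.7 -253.4] 39 0.29
```

Call:
{"fn": "servo_tool", "kwargs": {
  "motion": [
    [[0.05,-0.07,0.2],[0,0,0],0.4],
    [[0,0,0.2],[0,0,0],0.4],
    [[0,0,0.2],[0,0,0],0.4],
    [[0,0,0.2],[0,0,0],0.4],
    [[0,0,0],[0,0,0],0.4]
  ]
}}

```text
t: 20.62
position: [454.5, -253.4, 73.0]
ee_rot: [0.733, 0.68, 0.017, 0.004]
contact_force: [0.6, -2.7, -5.4]
width: 44.5
gripper_force: 92.6
```

```bash
python3 rel.py
```

```text
[ 454.5 -253.4   73. ] [ 0.6 -2.7 -5.4] 44.54296594853056
fit [-0.33  -1.214 -0.036 -0.036] 1838
bottom world [ 453.1 -253.9   55.9] axis [-0.008 -0.016 -1.001]
head centre [ 452.8 -253.5] 39 0.3
```

Call:
{"fn": "servo_tool", "kwargs": {
  "motion": [
    [[0,0,0.3],[0,0,0],0.4],
    [[0,0,0.3],[0,0,0],0.4],
    [[0,0,0.2],[0,0,0],0.4]
  ]
}}

```text
t: 20.92
position: [454.0, -253.1, 65.3]
ee_rot: [0.733, 0.68, 0.017, 0.003]
contact_force: [-4.6, -4.0, 1.0]
width: 44.6
gripper_force: 93.3
```

Call:
{"fn": "servo_tool", "kwargs": {
  "motion": [
    [[0,0,0.3],[0,0,0],0.4],
    [[0,0,0.2],[0,0,0],0.4],
    [[0,0,0],[0,0,0],0.4]
  ]
}}

```text
t: 21.17
position: [453.5, -253.0, 59.8]
ee_rot: [0.733, 0.68, 0.017, 0.003]
contact_force: [-2.7, -4.9, -2.0]
width: 44.7
gripper_force: 93.3
```

```bash
python3 rel.py
```

```text
[ 453.5 -253.    59.8] [-2.7 -4.9 -2. ] 44.65647300162784
fit [-0.625 -1.259 -0.043 -0.037] 1807
bottom world [ 452.  -253.9   42.7] axis [-0.012 -0.022 -1.001]
head centre [ 452.7 -253.4] 39 0.27
```

Call:
{"fn": "servo_tool", "kwargs": {
  "motion": [
    [[0,0,0.2],[0,0,0],0.4],
    [[0,0,0.2],[0,0,0],0.4],
    [[0,0,0.2],[0,0,0],0.4],
    [[0,0,0],[0,0,0],0.4]
  ]
}}

```text
t: 21.55
position: [454.5, -253.0, 53.9]
ee_rot: [0.733, 0.68, 0.017, 0.004]
contact_force: [-2.2, -5.1, -4.6]
width: 44.5
gripper_force: 93.2
```

```bash
python3 rel.py
```

```text
[ 454.5 -253.    53.9] [-2.2 -5.1 -4.6] 44.48669130851203
fit [-0.661 -1.266 -0.043 -0.039] 1808
bottom world [ 453.  -253.9   36.8] axis [-0.012 -0.023 -1.001]
head centre [ 452.7 -253.4] 38 0.25
```

Call:
{"fn": "servo_tool", "kwargs": {
  "motion": [
    [[0,0,0.2],[0,0,0],0.4],
    [[0,0,0.2],[0,0,0],0.4],
    [[0,0,0],[0,0,0],0.4]
  ]
}}

```text
t: 21.85
position: [454.7, -253.1, 53.3]
ee_rot: [0.733, 0.68, 0.017, 0.003]
contact_force: [-8.9, -1.3, 18.9]
width: 44.4
gripper_force: 95.5
```

Call:
{"fn": "servo_tool", "kwargs": {
  "motion": [
    [[0,0,0.2],[0,0,0],0.4],
    [[0,0,0.2],[0,0,0],0.4],
    [[0,0,0],[0,0,0],0.4]
  ]
}}

```text
t: 22.1
position: [454.8, -253.2, 53.1]
ee_rot: [0.733, 0.68, 0.017, 0.002]
contact_force: [-18.6, 3.5, 43.6]
width: 44.5
gripper_force: 98.3
```

```bash
python3 rel.py
```

```text
[ 454.8 -253.2   53.1] [-18.6   3.5  43.6] 44.547786995937024
fit [-0.587 -1.371 -0.042 -0.039] 1791
bottom world [ 453.2 -254.    36. ] axis [-0.015 -0.02  -1.001]
head centre [ 452.7 -253.4] 38 0.27
```

Call:
{"fn": "servo_tool", "kwargs": {
  "motion": [
    [[0,0,-0.4],[0,0,0],0.4],
    [[0,0,-0.2],[0,0,0],0.4],
    [[0,0,0],[0,0,0],0.4]
  ]
}}

```text
t: 22.4
position: [454.6, -253.0, 53.4]
ee_rot: [0.733, 0.68, 0.017, 0.004]
contact_force: [-4.9, -2.2, 4.5]
width: 44.7
gripper_force: 93.7
```

Call:
{"fn": "servo_tool", "kwargs": {
  "motion": [
    [[0,0,0],[0,0,0],0.65],
    [[0,0,0],[0,0,0],1],
    [[0,0,0],[0,0,0],1],
    [[0,0,0],[0,0,0],1]
  ]
}}

```text
t: 22.73
position: [455.3, -251.8, 52.2]
ee_rot: [0.733, 0.68, 0.018, 0.003]
contact_force: [-0.3, -0.8, 0.2]
width: 85.3
gripper_force: 0.0
```

Call:
{"fn": "servo_tool", "kwargs": {
  "motion": [
    [[0,0,-2.0],[0,0,0],1],
    [[0,0,-4.0],[0,0,0],1],
    [[0,0,-4.0],[0,0,0],1],
    [[0,0,-4.0],[0,0,0],1],
    [[-3.0,0,-2.0],[0,0,0],1]
  ]
}}

```text
t: 23.15
position: [450.2, -282.8, 216.6]
ee_rot: [0.732, 0.681, 0.02, 0.006]
contact_force: [0.8, -1.1, -0.1]
width: 85.3
gripper_force: 0.0
```

Call:
{"fn": "servo_tool", "kwargs": {
  "motion": [
    [[-3.0,0,0],[0,0,0],1],
    [[0,0,0],[0,0,0],1],
    [[0,0,0],[0,0,0],1]
  ]
}}

```text
t: 23.4
position: [445.6, -315.9, 211.1]
ee_rot: [0.734, 0.679, 0.018, 0.004]
contact_force: [0.8, 0.1, -0.7]
width: 85.6
gripper_force: 0.0
```

```bash
python3 - <<'E'
from h import *
s=bot.state(); print(s['position'].round(1),s['contact_force'].round(1))
im,D=save('wrist','w15.png'); P=cloud('wrist',D,s)
k=(P[...,2]>105)&(P[...,2]<145)&(np.hypot(P[...,0]-452.7,P[...,1]+253.5)<40); q=P[k]; top=np.percentile(q[:,2],75)
r=q[q[:,2]>top-3]; print('top z',np.percentile(q[:,2],[50,75,90]).round(1),cv2.minEnclosingCircle(r[:,:2].astype(np.float32)))
A=np.c_[r[:,:2]-r[:,:2].mean(0),np.ones(len(r))]; print('slope',np.linalg.lstsq(A,r[:,2],rcond=None)[0])
k=(P[...,2]>20)&(P[...,2]<45)&(np.hypot(P[...,0]-452.7,P[...,1]+253.5)<33); print('head top',np.percentile(P[k][:,2],[50,90]))
k=(abs(P[...,2])<12)&(np.hypot(P[...,0]-452.7,P[...,1]+253.5)>60); print('bench',np.median(P[k][:,2]))
vision.get_image('top')
for n in ('lid_edge','ratchet','drive_seat','bottle','friction_ring'): print(n,[(np.round(x['point']),round(x['conf'],2)) for x in vision.place_of(n,'top')[:2]])
cv2.imwrite('pics/fin.png',cv2.imread('pics/w15.png'))
E
```

```text
[ 445.6 -315.9  211.1] [ 0.8  0.1 -0.7]
top z [125.8 126.5 127. ] ((453.2509460449219, -252.89805603027344), 23.330753326416016)
slope [6.53555705e-05 1.36582948e-03 1.25888878e+02]
head top [30.79142599 40.49613752]
bench -0.8224044918416382
lid_edge [(array([775., 157., 253.]), 0.71)]
ratchet [(array([ 452., -253.,   -2.]), 0.92), (array([ 668., -248.,    6.]), 0.22)]
drive_seat [(array([ 452., -249.,   38.]), 0.9), (array([ 667., -247.,    4.]), 0.29)]
bottle [(array([ 666., -246.,    2.]), 0.81), (array([ 452., -252.,   37.]), 0.48)]
friction_ring [(array([433., 466.,  -2.]), 0.95)]
```

View pics/fin.png

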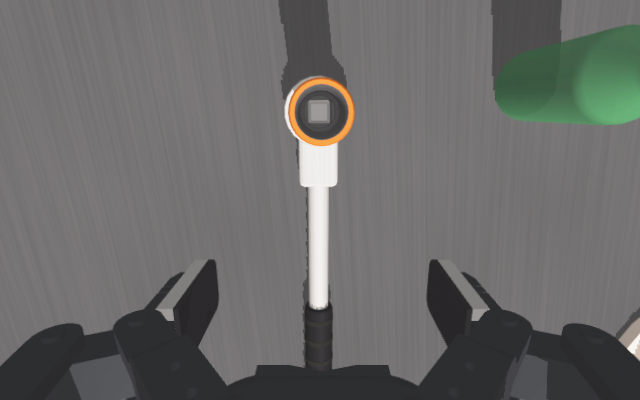

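The socket stands level on the drive at pixel (320,112). Its top is about 126.7 mm above the bench, against 127 mm nominal when fully home. The lid is back on its stop, the gripper is clear, and the ratchet, bottle and ring have not moved.

```bash
python3 -c "
from rig import bot
print(bot.finish_job())"
```

```text
the job is handed in; nothing more can be done
None
```

I handed the job in at about 24 s. The hook is off the keeper, the lid is open on its stop and the orange-banded socket is home on the ratchet drive; I inferred the ball click from the seated height and never measured it.

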